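Dry the washed wheel nuts

ROBOT

A 6-joint arm with a two-finger parallel gripper is mounted at the origin on the work surface. World frame = base frame: x ahead of the robot, y to its left, z up, the work surface at z = 0. Lengths are in m, angles in degrees, forces in N, time in s.
With the tool pointing down it reaches from about 0.25 to 0.725 m from the base axis. Payload 4 kg.
Tool frame: the origin (TCP) lies at the very end of the fingers, on their centre line; the grasp point (between the pads) lies 19 mm behind it; z points along the fingers, y is the line along which they close (so a half turn about z gives the same grasp; the last joint's range is limited). The gripper opens to 85 mm and grips with 20 to 120 N. Pads are 22 mm wide; open, the fingers measure 114 mm over their backs; the gripper's body (76 mm by 85 mm) begins 54 mm behind the grasp point. The pads swing forward as they close: fully open they stand 13 mm farther back than shut.
Start: joints at [67.151, 13.785, 0.286, 76.501, 0, 90], TCP at [0.194, 0.461, 0.194] pointing down, gripper open.
Joint ranges: [-155.79, 155.79], [-60.16, 107.12], [-62.33, 73.08], [-114, 123.19], [-81.49, 82.49], [-180, 180]. Speed limits (degrees/s): [159.86, 159.86, 180, 180, 180, 180].

INTERFACE

Orientations are given as [roll, pitch, yaw] about the fixed x, y, z axes, in that order (R = Rz(yaw) Ry(pitch) Rx(roll)).
In Python, from cell import ctrl gives the robot as it stands.
- The arm moves only by the shell command python3 -m creep 'ROWS' [FORCE]. ROWS is text: rows parted by semicolons, each of 7 numbers parted by spaces: the shift along the tool's x, y, z in units of 30 mm (1.0 is 30 mm), then the turn, a rotation vector about the tool's x, y, z in rad, then the finger opening in mm, from 0 to 85.4. A call has 1 to 20 rows; each row is the pose to reach, as a shift and turn from the pose commanded when the call began, along the tool's axes at that moment; what a row does not reach only later rows make up. A row lasts 1/12 s, in which the tool goes at most 41.7 mm and 7.16 degrees, less where a joint would pass 70% of its speed; a pose out of reach is approached as far as the arm can. A call with a gripper value outside its range is refused whole. The fingers move at their own pace and stop on an object; FORCE is the grip in N (left out, the last holds). Time passes only in rows, so rows that repeat a pose let the fingers close. It gives the time, the measured TCP pose, the force, the opening and the grip force at its end, in the units of the state.
- ctrl.state(): the state, without advancing time (a new reading comes with each control period).
- ctrl.snapshot(name): name is "side" or "top"; returns a dict with "img" (400x640x3 uint8, red, green, blue), "fov_y" (degrees; the focal length in pixels is half the picture's height over the tangent of half this angle, whatever the lens; pixels are square), "cx", "cy" (the principal point, pixels), "R" (3x3) and "t" (3): a world point X has camera coordinates R X + t. Camera axes: x right, y down, z forward; pixel columns grow to the right and rows downward; lengths in m; the calibration is good to about 2 mm. A picture is of the moment at which its call begins. There is no depth.
- ctrl.hand_in(): hands the job in; it is judged then, once.
Trained networks look in a picture, given as the dict that the camera call returned (one of the last four; its "shot" number tells which), for a name from the list of things; names that differ only in an ending like _2 or _b are one class to them, and where a whole thing is asked for, a point or a joint stands for the part that bears it (a point fixed in the world has none). Each returns a list of dicts, best first, with "conf" (0 to 1); they miss things now and then, are a little off and sometimes report something else, mostly with a low value. They report only what shows in the picture. A call takes as long as a camera call. They do not tell look-alikes from the thing itself.
- ctrl.spot_in(picture, query): "at" ([x, y, z] in m, in world coordinates, good to about 4 mm: the middle of the surface that is visible of it).
- ctrl.silhouettes(picture, query): "region" (400x640 bool, what is visible of it).
- ctrl.mark_of(picture, query): "at" ([x, y, z] in m, in world coordinates, good to about 4 mm: a listed point, or the origin of a listed thing).
The state is a dict: "t": time; "qpos": joint angles; "dq": joint speeds; "tau": joint torques, N m; "tool_pos": TCP position; "orientation": TCP orientation; "force": force on the tool from outside, world axes, zero at the start; "wrist_torque": the same for the moment, N m; "gripper_width": opening from 0.0 (shut) to 1.0 (fully open); "gripper_force": force on a finger pad.
Only numpy, scipy, OpenCV 4.12 (cv2) and the standard library are available. Lean on these libraries where they do the work, as an engineer would, in place of code of your own. Each camera call takes 0.05 s, during which the arm holds its last target. There are 200 camera calls.

TASK

Set up an airing stand in the middle of the warm-air plate: lay the two long slats flat and parallel, about 80 mm between centres, then the two short slats crosswise on top of them, also parallel and about 80 mm between centres, and stand the empty tray level and centred on top. Then, with the scoop, move every washed wheel nut out of the trough into the tray - keep the fingers off nuts lying in the trough, though a nut spilled elsewhere may be picked up by the gripper. Finally stand the scoop upright on the mat and leave the manifold, screwdriver and glue bottle alone.

Things in the scene. Friction and masses are not known exactly. Their poses are not given: they have to be found in the camera images.
- plate: Fixed warm-air plate: a flat grey slab 190 x 190 x 20 mm with dark slots in its top. Origin: centre of its underside on the mat; its top is 20 mm above that; x and y lie along its edges. Its position and yaw change from start to start.
- trough: Fixed white open trough, 212 (x) x 92 (y) x 36 mm high outside; walls and floor 6 mm: inside 200 x 80 mm, 30 mm deep. Origin: centre of its underside on the mat. Its x axis points away from the robot within 0.2 rad. The nuts start in the half nearer the robot; the far half is empty.
- scoop: Steel scoop, 160 g; pan open at -x: floor 2 mm, sharp lip at x -50, 70 mm wide (y); side walls 26 mm high from x -26 (70 wide) to the back wall at x +35 (58 wide). Grey rubber grip bar above it along x (x -18 to +42 mm), 14 mm wide (y), z 46 to 86 mm, pinched across y from above. Origin: underside of the pan, z up. Starts on the mat, open side to the robot (within 0.4 rad)
- tray: Square aluminium tray, outside 118 x 118 mm, walls 4 mm thick, 30 mm high, floor 4 mm, 180 g. In the middle of its -x wall stands a lifting tab 12 mm thick (x), 44 mm wide (y), up to 60 mm above the underside, centred at x = -61 mm. Origin: centre of its underside, z up. Starts on the mat, tab towards the robot (yaw -0.5 to -0.1 rad).
- L1: One of the two long wooden slats, 150 x 20 x 14 mm, about 30 g. Origin: its centre; x along its length, y across its 20 mm width, z up. At the start flat on the mat.
- L2: One of the two long wooden slats, 150 x 20 x 14 mm, about 30 g. Origin: its centre; x along its length, y across its 20 mm width, z up. At the start flat on the mat.
- S1: One of the two short wooden slats, 110 x 20 x 14 mm, about 22 g. Origin: its centre; x along its length, y across its 20 mm width, z up. At the start flat on the mat.
- S2: One of the two short wooden slats, 110 x 20 x 14 mm, about 22 g. Origin: its centre; x along its length, y across its 20 mm width, z up. At the start flat on the mat.
- N1: Aluminium wheel nut: hexagonal, 17 mm across flats (19.6 mm over corners), 14 mm high, edges bevelled 3 mm at both ends, 12 g, slippery. Origin: its centre; z along its axis. Starts lying in the trough; 4 to 8 of the eight are present.
- N2: Aluminium wheel nut: hexagonal, 17 mm across flats (19.6 mm over corners), 14 mm high, edges bevelled 3 mm at both ends, 12 g, slippery. Origin: its centre; z along its axis. Starts lying in the trough; 4 to 8 of the eight are present.
- N3: Aluminium wheel nut: hexagonal, 17 mm across flats (19.6 mm over corners), 14 mm high, edges bevelled 3 mm at both ends, 12 g, slippery. Origin: its centre; z along its axis. Starts lying in the trough; 4 to 8 of the eight are present.
- N4: Aluminium wheel nut: hexagonal, 17 mm across flats (19.6 mm over corners), 14 mm high, edges bevelled 3 mm at both ends, 12 g, slippery. Origin: its centre; z along its axis. Starts lying in the trough; 4 to 8 of the eight are present.
- N5: Aluminium wheel nut: hexagonal, 17 mm across flats (19.6 mm over corners), 14 mm high, edges bevelled 3 mm at both ends, 12 g, slippery. Origin: its centre; z along its axis. Starts lying in the trough; 4 to 8 of the eight are present.
- N6: Aluminium wheel nut: hexagonal, 17 mm across flats (19.6 mm over corners), 14 mm high, edges bevelled 3 mm at both ends, 12 g, slippery. Origin: its centre; z along its axis. Starts lying in the trough; 4 to 8 of the eight are present.
- N7: Aluminium wheel nut: hexagonal, 17 mm across flats (19.6 mm over corners), 14 mm high, edges bevelled 3 mm at both ends, 12 g, slippery. Origin: its centre; z along its axis. Starts lying in the trough; 4 to 8 of the eight are present.
- N8: Aluminium wheel nut: hexagonal, 17 mm across flats (19.6 mm over corners), 14 mm high, edges bevelled 3 mm at both ends, 12 g, slippery. Origin: its centre; z along its axis. Starts lying in the trough; 4 to 8 of the eight are present.
- manifold: Bystander: black printed exhaust manifold, about 130 x 90 x 35 mm, lying on the mat beyond the work. Origin: underside of its flange.
- driver: Bystander: screwdriver about 150 mm long lying on the mat near the robot. Origin: on the mat under its middle.
- glue: Bystander: small white glue bottle, 36 mm across and 85 mm high, standing on the mat. Origin: centre of its underside.
Mind the look-alikes: they are no part of the job. What is shaped like the scoop but orange is not meant.

How it is judged:
By the outcome, as a careful person would: the job done as asked, in the order asked, and still so for the second after the job is handed in, with the robot touching nothing.
Of N1, N2, N3, N4, N5, N6, N7, N8 only 4 to 8 are there at a start; the rules pass over those that are not, and their reading is None.
At some moment in a run one of scoop may be knocked a few centimetres aside while the robot is not near it.
Once in a run the grip may slacken for a moment while it holds something.
It also fails if it takes over 200 s, if anything falls off the work surface, if the arm or the gripper's body presses on something with over 40 N, if the wrist force passes 120 N, or if a joint passes its speed limit or range.

## Working session

There is one attempt and no reset: what is moved stays moved. The work goes in short steps, Python scripts to look and compute and a shell command to move; the robot and the scene stay as the last step left them, time stands still between calls to the robot, and variables do not carry over. Pictures are saved under pics/ and viewed, at most 14 in all, crops included, and the job is handed in when it is done.

```bash
ls; mkdir -p pics; cat > h.py <<'E'
import numpy as np, cv2, json
from cell import ctrl
from scipy.spatial.transform import Rotation as Rn
def proj(s,X):
    f=200/np.tan(np.radians(s['fov_y'])/2); c=np.array(s['R'])@np.array(X)+np.array(s['t'])
    return np.array([s['cx']+f*c[0]/c[2], s['cy']+f*c[1]/c[2]])
def unproj(s,uv,z):
    f=200/np.tan(np.radians(s['fov_y'])/2); R=np.array(s['R']);t=np.array(s['t'])
    d=R.T@np.array([(uv[0]-s['cx'])/f,(uv[1]-s['cy'])/f,1]); o=-R.T@t
    return o+d*(z-o[2])/d[2]
def save(s,name,crop=None,k=1):
    im=s['img'][...,::-1]
    if crop: im=im[crop[1]:crop[3],crop[0]:crop[2]]
    if k!=1: im=cv2.resize(im,None,fx=k,fy=k,interpolation=cv2.INTER_CUBIC)
    cv2.imwrite('pics/'+name,im)
def footprint(s,region,z):
    # min-area rect of the region projected on plane z
    p=np.argwhere(region)[:,::-1]
    W=np.array([unproj(s,q,z)[:2] for q in p])
    (c,sz,a)=cv2.minAreaRect((W*1000).astype(np.float32))
    if sz[0]<sz[1]: sz=sz[::-1]; a+=90
    return np.round(c,1),np.round(sz,1),round((a+90)%180-90,1)
E
python3 - <<'E'
from h import *
print(ctrl.state())
for n in ['top','side']:
    s=ctrl.snapshot(n); save(s,n+'0.png'); print(n,s['fov_y'],s['cx'],s['cy'],np.round(s['R'],3).tolist(),np.round(s['t'],3).tolist())
    for q in ['plate','trough','scoop','tray','L1','S1','N1','manifold','driver','glue']:
        r=ctrl.mark_of(s,q); print(q,[(np.round(d['at'],3).tolist(),round(d['conf'],2)) for d in r])
E
```

```text
pics
{'t': 0.0, 'qpos': array([ 6.71502798e+01,  1.38345793e+01,  2.12331104e-01,  7.64994730e+01,
       -1.12687407e-03,  9.00005886e+01]), 'dq': array([ 0.03936578, -0.01880197, -0.03137885, -0.05682585, -0.01804027,
       -0.06607779]), 'tau': array([ 5.59556265e-04, -3.72319365e+01,  2.52406847e+01,  1.70147710e-02,
       -6.18332274e-05, -6.38322973e-06]), 'tool_pos': array([0.19388886, 0.46010797, 0.19298306]), 'orientation': array([-1.79878279e+02,  1.12812198e-03,  1.57149694e+02]), 'force': array([ 0.58073909, -0.55935418,  0.3642854 ]), 'wrist_torque': array([-0.00510911,  0.01040008, -0.02288952]), 'gripper_force': 0.0, 'gripper_width': 1.0022429303120077}
top 48.426126287313 322.01849927248895 194.94532746584943 [[-0.028, -0.999, -0.016], [-0.993, 0.03, -0.118], [0.118, 0.013, -0.993]] [0.034, 0.545, 1.103]
plate [([0.553, 0.264, 0.003], 0.92)]
trough [([0.589, -0.016, 0.001], 0.72)]
scoop [([0.588, -0.017, 0.0], 0.69), ([0.289, 0.216, 0.002], 0.63)]
tray [([0.649, -0.2, 0.0], 0.67)]
L1 [([0.484, -0.256, 0.008], 0.97), ([0.484, -0.205, 0.009], 0.86)]
S1 [([0.478, -0.37
[... 539 characters left out ...]
-0.386, -0.374, -0.843], [0.586, 0.607, -0.537]] [-0.367, 0.26, 0.949]
plate [([0.554, 0.266, -0.003], 0.89)]
trough [([0.587, -0.022, -0.002], 0.87)]
scoop [([0.417, 0.085, 0.001], 0.79), ([0.285, 0.215, -0.002], 0.6)]
tray [([0.646, -0.197, -0.001], 0.59)]
L1 [([0.486, -0.261, 0.002], 0.75), ([0.478, -0.205, 0.01], 0.59)]
S1 [([0.458, -0.32, 0.01], 0.91), ([0.481, -0.374, 0.006], 0.67)]
N1 [([0.529, -0.014, 0.012], 0.61), ([0.532, 0.007, 0.015], 0.55), ([0.56, -0.019, 0.012], 0.45)]
manifold [([0.752, 0.148, -0.001], 0.71), ([0.527, -0.012, 0.011], 0.55)]
driver [([0.751, 0.149, 0.002], 0.68), ([0.394, -0.08, 0.0], 0.56), ([0.587, -0.023, -0.004], 0.28)]
glue [([0.352, 0.333, -0.0], 0.75)]
```

View pics/top0.png

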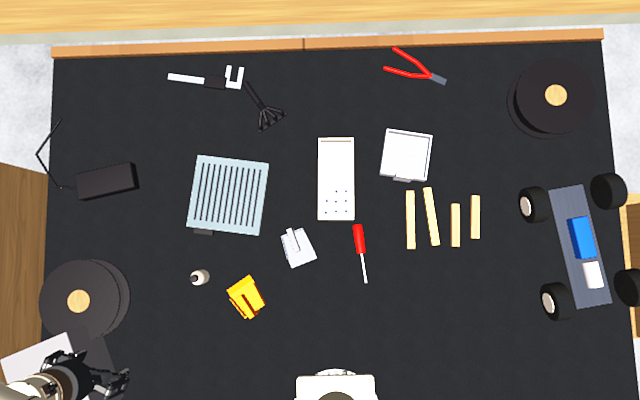

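View pics/side0.png

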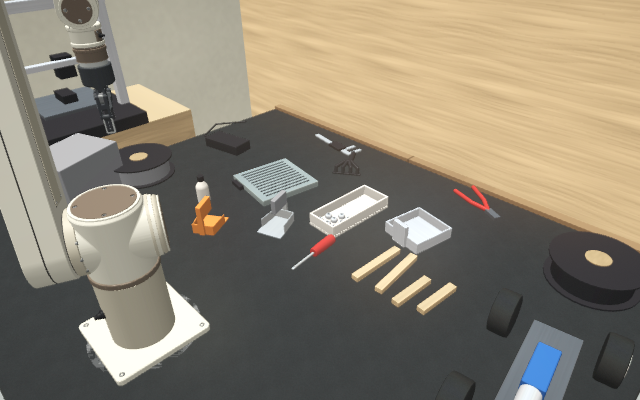

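```bash
python3 - <<'E'
from h import *
s=ctrl.snapshot('top')
for q,z in [('plate',.02),('trough',.036),('scoop',.0),('tray',.03),('L1',.014),('S1',.014)]:
    for d in ctrl.silhouettes(s,q): print(q,round(d['conf'],2),int(d['region'].sum()),footprint(s,d['region'],z))
s=ctrl.snapshot('side')
for q,z in [('plate',.02),('trough',.036),('scoop',.0),('tray',.03),('L1',.014),('S1',.014)]:
    for d in ctrl.silhouettes(s,q): print(q,round(d['conf'],2),int(d['region'].sum()),footprint(s,d['region'],z))
E
```

```text
plate 0.74 5583 (array([551.8, 261.2]), array([205.4, 196.9]), -9.0)
trough 0.81 2773 (array([588.9, -19.8]), array([212.2,  94.1]), -1.7)
scoop 0.9 970 (array([289.8, 217.8]), array([95.3, 73. ]), 30.3)
scoop 0.76 896 (array([420.5,  87. ]), array([98.2, 68.2]), 21.9)
L1 0.64 500 (array([ 480.6, -207.4]), array([146.7,  22.5]), -1.2)
L1 0.6 452 (array([ 486.9, -261.5]), array([147.7,  23.5]), 3.7)
S1 0.92 380 (array([ 481.9, -372.5]), array([108.5,  20.5]), -3.9)
S1 0.6 314 (array([ 461.7, -319.5]), array([105.,  20.]), -1.6)
plate 0.81 2285 (array([541. , 256.3]), array([217.7, 215.1]), 80.6)
plate 0.64 570 (array([ 467.3, -213.8]), array([160.2,  32. ]), -1.3)
trough 0.84 2060 (array([570.6, -31.8]), array([240.5, 125.6]), -1.8)
scoop 0.92 994 (array([462.5, 136.7]), array([234.2,  85.5]), 45.6)
scoop 0.68 732 (array([322. , 263.6]), array([189.1,  88.7]), 52.0)
tray 0.88 1966 (array([ 628.2, -207.1]), array([156.1, 148.5]), -11.4)
tray 0.34 946 (array([438.7,  94.8]), array([211.2,  84.7]), 33.4)
L1 0.8 518 (array([ 473.4, -209.8]), array([157.9,  29.8]), -1.3)
L1 0.74 543 (array([ 479.8, -262.5]), array([161.1,  26.5]), 5.6)
S1 0.78 544 (array([ 475.1, -374.4]), array([122.6,  29.5]), -4.3)
S1 0.74 454 (array([ 455.1, -322.9]), array([118.5,  27.5]), -4.0)
```

The top view shows the plate at about (228,195), the trough at (336,178), the tray at (406,155) and four slats at (410–475,218). The grey scoop is at (297,247). The orange look-alike at (246,297) gets left alone. Next I'll refine the plate and build a row planner.

```bash
cat >> h.py <<'E'
def Rt(yaw,tilt=0,axis=0):
    "tool-down pose with yaw (deg); tilt = turn (deg) about the tool's own axis vector afterwards"
    return Rn.from_euler('xyz',[180,0,yaw],degrees=True)
def plan(wps,start=None):
    "wps: (x,y,z,Rotation or yaw). rows relative to the start pose"
    if start is None:
        s=ctrl.state(); p0=s['tool_pos']; R0=Rn.from_euler('xyz',s['orientation'],degrees=True)
    else: p0=np.array(start[:3]); R0=start[3] if isinstance(start[3],Rn) else Rt(start[3])
    pp,RR=p0,R0
    for w in wps:
        R=w[3] if isinstance(w[3],Rn) else Rt(w[3]); p=np.array(w[:3])
        d=R0.inv().apply(p-p0)/0.03; r=(R0.inv()*R).as_rotvec()
        n=max(np.linalg.norm(p-pp)/.0417, np.degrees((RR.inv()*R).magnitude())/7.16)
        print(np.round(d,2),np.round(r,3),'n>=%.1f'%n); pp,RR=p,R
E
python3 - <<'E'
from h import *
s=ctrl.snapshot('top'); save(s,'plate.png',(175,140,285,250),5)
c=np.array([[198,155],[268,163],[260,236],[187,228]],float)
for d in ctrl.silhouettes(s,'tray'): print(d['conf'],footprint(s,d['region'],.03))
print('yaw 180'); plan([(.4806,-.2074,.12,178.8)])
print('yaw 0'); plan([(.4806,-.2074,.12,-1.2)])
E
```

```text
0.65 (array([ 641.5, -201.6]), array([131. , 122.6]), -10.7)
0.46 (array([ 463.5, -314.3]), array([109. ,  22.7]), -3.7)
yaw 180
[-17.45 -16.82   2.46] [-0.    -0.    -0.378] n>=17.5
yaw 0
[-17.45 -16.82   2.46] [-0.     0.     2.764] n>=22.1
```

View pics/plate.png

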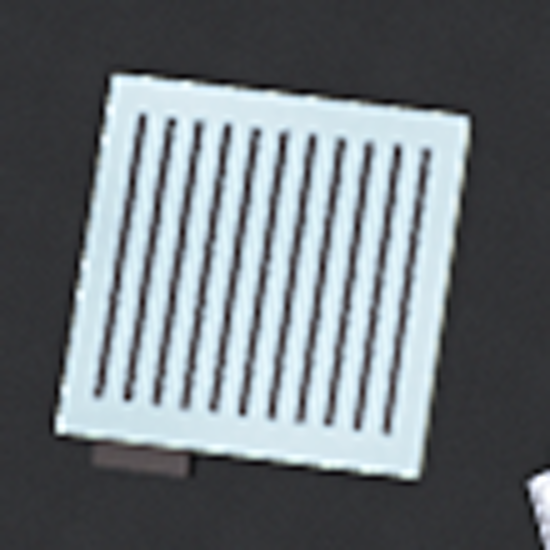

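```bash
python3 -m creep '-17.45 -16.82 2.46 0 0 -0.378 34;-17.45 -16.82 2.46 0 0 -0.378 34;-17.45 -16.82 2.46 0 0 -0.378 34;-17.45 -16.82 2.46 0 0 -0.378 34;-17.45 -16.82 2.46 0 0 -0.378 34;-17.45 -16.82 2.46 0 0 -0.378 34;-17.45 -16.82 2.46 0 0 -0.378 34;-17.45 -16.82 2.46 0 0 -0.378 34;-17.45 -16.82 2.46 0 0 -0.378 34;-17.45 -16.82 2.46 0 0 -0.378 34;-17.45 -16.82 2.46 0 0 -0.378 34;-17.45 -16.82 2.46 0 0 -0.378 34;-17.45 -16.82 2.46 0 0 -0.378 34;-17.45 -16.82 2.46 0 0 -0.378 34;-17.45 -16.82 2.46 0 0 -0.378 34;-17.45 -16.82 2.46 0 0 -0.378 34;-17.45 -16.82 2.46 0 0 -0.378 34;-17.45 -16.82 2.46 0 0 -0.378 34;-17.45 -16.82 2.46 0 0 -0.378 34;-17.45 -16.82 2.46 0 0 -0.378 34' 40
python3 - <<'E'
from h import *
s=ctrl.snapshot('top')
c=np.array([[111,73],[469,115],[420,480],[57,433]])/5+[175,140]-0.5
W=np.array([unproj(s,u,.02) for u in c]); print(np.round(W,4),W.mean(0))
e=W-np.roll(W,-1,0); print(np.linalg.norm(e[:,:2],axis=1),np.degrees(np.arctan2(e[:,1],e[:,0])))
print(ctrl.state()['qpos'])
for q in ['L1','S1']:
  for d in ctrl.silhouettes(s,q): print(d['conf'],footprint(s,d['region'],.014))
plan([(.4806,-.2074,.004,178.8)])
E
```

```text
t: 3.57
tool_pos: [0.4805, -0.2088, 0.1193]
orientation: [180.0, -0.1, 178.6]
force: [-0.6, 0.8, -0.1]
gripper_width: 0.399
gripper_force: 0.0
[[0.6648 0.344  0.02  ]
 [0.6365 0.1562 0.02  ]
 [0.4475 0.184  0.02  ]
 [0.4769 0.3709 0.02  ]] [0.55643051 0.26376131 0.02      ]
[0.18989376 0.19109195 0.1892411  0.18980126] [ 81.44342034  -8.34709352 -98.94843931 171.85269064]
[-2.33971083e+01  1.89590208e+01 -4.01144738e+00  6.71262236e+01
  2.46337589e-02 -2.21382337e+01]
0.65 (array([ 488.3, -258.2]), array([145.4,  21.2]), 3.9)
0.44 (array([505. , -16.4]), array([15.5, 15.5]), -1.8)
[-0.02 -0.03  3.87] [ 0.001 -0.001  0.001] n>=2.8
```

```bash
python3 -m creep '0 0 2.5 0 0 0 34;0 0 3.88 0 0 0 34;0 0 3.88 0 0 0 34;0 0 3.88 0 0 0 34;0 0 3.88 0 0 0 10;0 0 3.88 0 0 0 10;0 0 3.88 0 0 0 10;0 0 3.88 0 0 0 10;0 0 3.88 0 0 0 10;0 0 3.88 0 0 0 10;0 0 0 0 0 0 10;0 0 0 0 0 0 10;0 0 0 0 0 0 10;0 0 0 0 0 0 10;0 0 0 0 0 0 10' 40
python3 - <<'E'
from h import *
s=ctrl.snapshot('top'); 
for d in ctrl.silhouettes(s,'L1'): print(d['conf'],d['region'].sum(),footprint(s,d['region'],.13))
plan([(.5608,.3036,.12,171.6),(.5608,.3036,.0245,171.6)])
plan([(.4870,-.2597,.12,183.8),(.487,-.2597,.0035,183.8)],(.5608,.3036,.12,171.6))
E
```

```text
t: 4.97
tool_pos: [0.4828, -0.2086, 0.1232]
orientation: [-179.9, 0.4, 178.8]
force: [0.3, -0.5, 0.2]
gripper_width: 0.116
gripper_force: 0.0
0.92 380 (array([ 473.5, -185.8]), array([132. ,  20.7]), -2.9)
0.48 150 (array([ 479.3, -231.7]), array([133.,  19.]), 3.8)
[-2.330e+00  1.709e+01 -1.000e-02] [ 0.    -0.001  0.126] n>=12.4
[-2.33 17.08  3.18] [ 0.    -0.001  0.126] n>=2.3
[ -0.31 -18.93  -0.  ] [ 0.     0.    -0.213] n>=13.6
[ -0.31 -18.93   3.88] [ 0.     0.    -0.213] n>=2.8
```

```bash
python3 - <<'E'
from h import *
s=ctrl.snapshot('side'); save(s,'s1.png',(300,160,500,320),4)
E
```

```text
(no output)
```

View pics/s1.png

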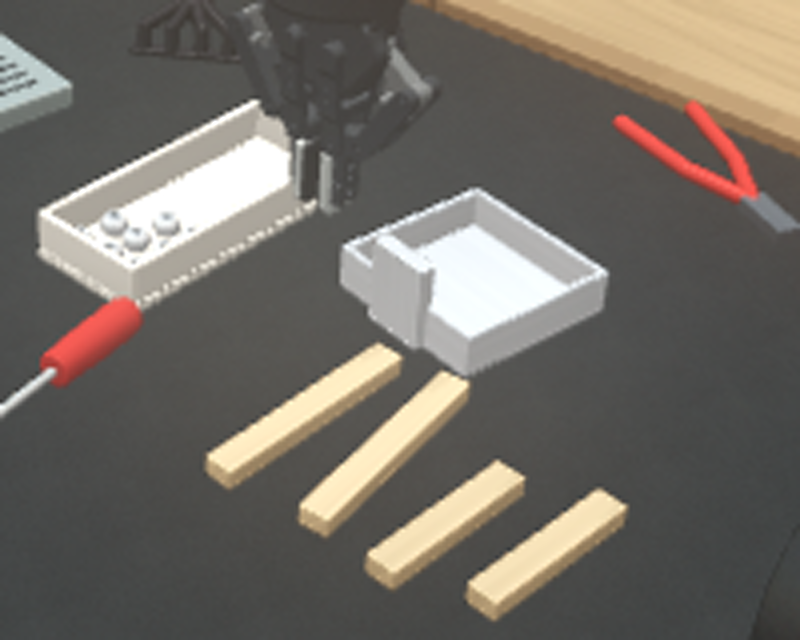

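The slat was not gripped and hasn't moved. I'll check the descent and the closing separately.

```bash
python3 -m creep '-0.07 0 2.5 0 0 0 34;-0.07 0 3.9 0 0 0 34;-0.07 0 3.9 0 0 0 34;-0.07 0 3.9 0 0 0 34;-0.07 0 3.9 0 0 0 34;-0.07 0 3.9 0 0 0 34' 40; python3 -m creep '0 0 0 0 0 0 10;0 0 0 0 0 0 10;0 0 0 0 0 0 10;0 0 0 0 0 0 10;0 0 0 0 0 0 10'; python3 -m creep '0 0 0 0 0 0 10;0 0 0 0 0 0 10;0 0 0 0 0 0 10;0 0 0 0 0 0 10;0 0 0 0 0 0 10'
```

```text
t: 5.62
tool_pos: [0.4831, -0.2078, 0.0038]
orientation: [-180.0, 0.0, 178.8]
force: [0.2, -0.4, 0.5]
gripper_width: 0.396
gripper_force: 0.0
t: 6.03
tool_pos: [0.4833, -0.2078, 0.004]
orientation: [-180.0, 0.1, 178.8]
force: [0.2, -0.3, 0.5]
gripper_width: 0.12
gripper_force: 0.0
t: 6.45
tool_pos: [0.4826, -0.2075, 0.003]
orientation: [180.0, -0.0, 178.8]
force: [0.6, 0.1, -0.5]
gripper_width: 0.114
gripper_force: 0.0
```

```bash
python3 - <<'E'
from h import *
s=ctrl.snapshot('side'); save(s,'s2.png',(330,180,480,300),5)
p=ctrl.state()['tool_pos']; print(proj(s,p), proj(s,[.4806,-.2074,.014]))
t=ctrl.snapshot('top'); save(t,'t2.png',(370,170,500,270),5); print(proj(t,p))
E
```

```text
[378.43318282 263.90034257] [378.03283706 260.6806109 ]
[409.83225995 217.76400956]
```

View pics/s2.png

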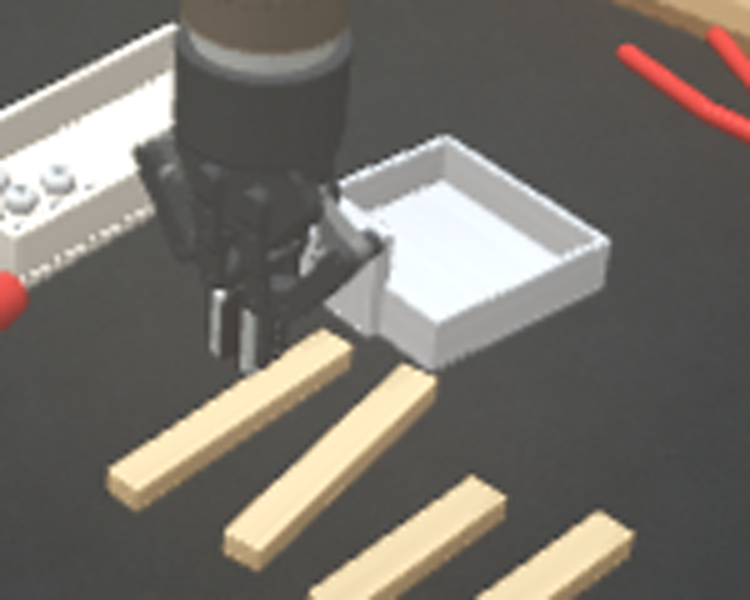

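View pics/t2.png

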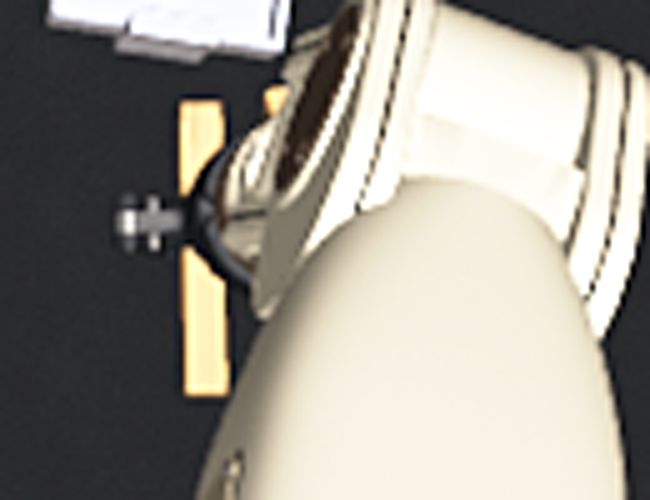

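```bash
python3 - <<'E'
from h import *
for n in ['side','top']: np.save('/tmp/%s_a.npy'%n,ctrl.snapshot(n)['img'])
E
python3 -m creep '0 0 0 0 0 0 60;0 0 0 0 0 0 60;0 0 0 0 0 0 60;0 0 0 0 0 0 60;0 0 0 0 0 0 60;0 0 0 0 0 0 60;0 0 0 0 0 0 60;0 0 0 0 0 0 60'
python3 - <<'E'
from h import *
o=[]
for n in ['side','top']:
    s=ctrl.snapshot(n); a=np.load('/tmp/%s_a.npy'%n)
    p=proj(s,ctrl.state()['tool_pos']); print(n,p)
    u,v=int(p[0]),int(p[1]); c=lambda i: cv2.resize(i[v-45:v+45,u-40:u+40,::-1],None,fx=4.4,fy=4.4,interpolation=cv2.INTER_CUBIC)
    o.append(np.hstack([c(a),c(s['img'])]))
cv2.imwrite('pics/ab.png',cv2.resize(np.vstack(o),None,fx=.75,fy=.75))
s0=ctrl.snapshot('top'); print('start tcp in top',proj(s0,[.194,.461,.194]))
E
```

```text
t: 7.32
tool_pos: [0.4827, -0.2076, 0.0031]
orientation: [180.0, -0.0, 178.8]
force: [-0.1, 0.2, 0.8]
gripper_width: 0.701
gripper_force: 0.0
side [378.47316739 263.86313504]
top [409.85644747 217.74105855]
start tcp in top [115.94038846 357.3980283 ]
```

View pics/ab.png

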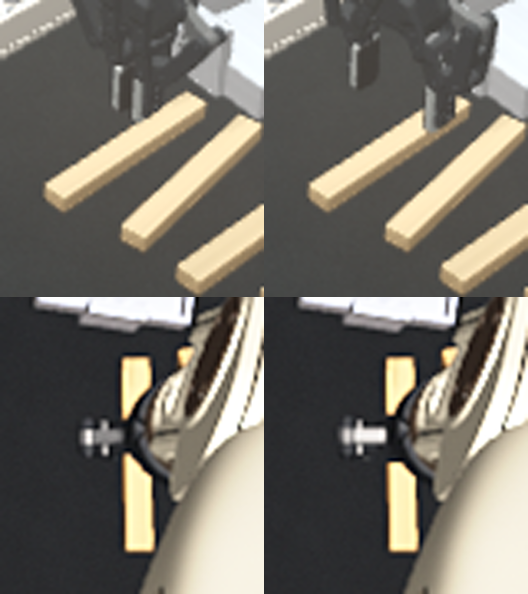

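The tips look about 25–30 mm above where TCP z=3 mm should put them. I'll probe downward gently to check.

```bash
python3 -m creep '0 0 0 0 0 0 34;0 0 0 0 0 0 34;0 0 0 0 0 0 34;0 0 0 0 0 0 34;0 0 0 0 0 0 34'; python3 -m creep '0 0 0.1 0 0 0 34;0 0 0.17 0 0 0 34;0 0 0.17 0 0 0 34;0 0 0.17 0 0 0 34';  python3 -m creep '0 0 0.07 0 0 0 34;0 0 0.13 0 0 0 34;0 0 0.13 0 0 0 34;0 0 0.13 0 0 0 34'
```

```text
t: 7.88
tool_pos: [0.4827, -0.2076, 0.0031]
orientation: [-180.0, 0.0, 178.8]
force: [0.9, -1.0, 0.1]
gripper_width: 0.397
gripper_force: 0.0
t: 8.22
tool_pos: [0.4824, -0.2074, -0.0023]
orientation: [180.0, -0.0, 178.8]
force: [-0.4, 0.2, 0.9]
gripper_width: 0.397
gripper_force: 0.0
t: 8.55
tool_pos: [0.4826, -0.2075, -0.0061]
orientation: [180.0, -0.0, 178.8]
force: [-0.5, 0.4, -0.0]
gripper_width: 0.398
gripper_force: 0.0
```

```bash
python3 -m creep '0 0 0.15 0 0 0 34;0 0 0.27 0 0 0 34;0 0 0.27 0 0 0 34;0 0 0.27 0 0 0 34';  python3 -m creep '0 0 0.07 0 0 0 34;0 0 0.13 0 0 0 34;0 0 0.13 0 0 0 34;0 0 0.13 0 0 0 34'
python3 - <<'E'
from h import *
s=ctrl.snapshot('side');save(s,'s3.png',(345,220,425,280),5); print(proj(s,ctrl.state()['tool_pos']))
E
```

```text
t: 8.88
tool_pos: [0.4823, -0.2074, -0.0145]
orientation: [180.0, -0.1, 178.8]
force: [0.1, -1.2, 0.1]
gripper_width: 0.397
gripper_force: 0.0
t: 9.22
tool_pos: [0.4826, -0.2075, -0.018]
orientation: [180.0, -0.0, 178.8]
force: [-0.6, -0.6, -0.2]
gripper_width: 0.398
gripper_force: 0.0
[378.06010605 270.6624981 ]
```

View pics/s3.png

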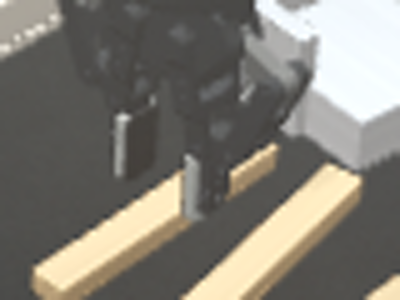

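```bash
python3 -m creep '0 0 0.1 0 0 0 34;0 0 0.2 0 0 0 34;0 0 0.2 0 0 0 34;0 0 0.2 0 0 0 34';  python3 -m creep '0 0 0.05 0 0 0 34;0 0 0.1 0 0 0 34;0 0 0.1 0 0 0 34;0 0 0.1 0 0 0 34'
```

```text
t: 9.6
tool_pos: [0.4824, -0.2074, -0.0243]
orientation: [180.0, -0.0, 178.8]
force: [0.9, 0.2, -0.2]
gripper_width: 0.399
gripper_force: 0.0
t: 9.93
tool_pos: [0.4826, -0.2075, -0.027]
orientation: [180.0, -0.0, 178.8]
force: [0.3, -0.7, 0.3]
gripper_width: 0.401
gripper_force: 0.0
```

```bash
python3 -m creep '0 0 0 0 0 0 10;0 0 0 0 0 0 10;0 0 0 0 0 0 10;0 0 0 0 0 0 10;0 0 0 0 0 0 10;0 0 0 0 0 0 10' 40
```

```text
t: 10.43
tool_pos: [0.4829, -0.2077, -0.0267]
orientation: [-180.0, 0.0, 178.8]
force: [-0.1, 0.6, 1.9]
gripper_width: 0.216
gripper_force: 39.3
```

Gripped, so the tool position reads about 30 mm below the real tips. I'll work with relative heights: -27 mm is holding on the mat.

```bash
python3 -m creep '0 0 -2 0 0 0 10;0 0 -3.9 0 0 0 10;0 0 -3.9 0 0 0 10;0 0 -3.9 0 0 0 10;0 0 -3.9 0 0 0 10'
python3 - <<'E'
from h import *
plan([(.5625,.3036,.09,171.6),(.5625,.3036,.003,171.6),(.5625,.3036,-.0055,171.6)])
E
```

```text
t: 10.85
tool_pos: [0.4847, -0.2084, 0.0925]
orientation: [-179.9, 0.3, 178.8]
force: [-0.6, 0.4, -0.8]
gripper_width: 0.212
gripper_force: 39.2
[-2.24 17.12  0.06] [-0.002  0.005  0.126] n>=12.4
[-2.22 17.12  2.96] [-0.002  0.005  0.126] n>=2.1
[-2.22 17.12  3.24] [-0.002  0.005  0.126] n>=0.2
```

```bash
python3 -m creep '-2.31 17.09 0 0 0 0.126 10;-2.31 17.09 0 0 0 0.126 10;-2.31 17.09 0 0 0 0.126 10;-2.31 17.09 0 0 0 0.126 10;-2.31 17.09 0 0 0 0.126 10;-2.31 17.09 0 0 0 0.126 10;-2.31 17.09 0 0 0 0.126 10;-2.31 17.09 0 0 0 0.126 10;-2.31 17.09 0 0 0 0.126 10;-2.31 17.09 0 0 0 0.126 10;-2.31 17.09 0 0 0 0.126 10;-2.31 17.09 0 0 0 0.126 10;-2.31 17.09 0 0 0 0.126 10;-2.31 17.09 0 0 0 0.126 10;-2.31 17.09 0 0 0 0.126 10;-2.31 17.09 0 0 0 0.126 10;-2.31 17.09 0 0 0 0.126 10'
python3 -m creep '0 0 1.5 0 0 0 10;0 0 2.8 0 0 0 10;0 0 2.8 0 0 0 10;0 0 3 0 0 0 10;0 0 3.1 0 0 0 10;0 0 3.17 0 0 0 10;0 0 3.2 0 0 0 10;0 0 3.2 0 0 0 10;0 0 3.2 0 0 0 10'
```

```text
t: 12.27
tool_pos: [0.562, 0.3018, 0.089]
orientation: [-179.9, -0.1, 171.5]
force: [0.5, 0.2, -0.3]
gripper_width: 0.21
gripper_force: 39.3
t: 13.02
tool_pos: [0.5637, 0.3041, -0.0043]
orientation: [179.9, 0.1, 171.6]
force: [-0.6, -0.5, -0.0]
gripper_width: 0.211
gripper_force: 39.3
```

```bash
python3 -m creep '0 0 0.05 0 0 0 10;0 0 0.05 0 0 0 10;0 0 0.05 0 0 0 34;0 0 0.05 0 0 0 34;0 0 0.05 0 0 0 34;0 0 0.05 0 0 0 34;0 0 0.05 0 0 0 34;0 0 -1 0 0 0 34;0 0 -2.5 0 0 0 34;0 0 -3.2 0 0 0 34;0 0 -3.2 0 0 0 34;0 0 -3.2 0 0 0 34'
python3 - <<'E'
from h import *
s=ctrl.snapshot('top')
for d in ctrl.silhouettes(s,'L1'): print(d['conf'],footprint(s,d['region'],.034))
plan([(.4885,-.259,.092,183.8),(.4885,-.259,-.0265,183.8)],(.5635,.3040,.0905,171.6))
E
```

```text
t: 14.02
tool_pos: [0.5643, 0.3044, 0.0926]
orientation: [179.8, 0.2, 171.6]
force: [0.0, -0.3, -0.5]
gripper_width: 0.401
gripper_force: 0.0
0.98 (array([ 484.3, -256.3]), array([148.9,  21.8]), 5.8)
0.75 (array([560.2, 301.9]), array([150.5,  25.2]), -9.7)
[ -0.27 -18.93  -0.05] [ 0.     0.    -0.213] n>=13.6
[ -0.27 -18.93   3.9 ] [ 0.     0.    -0.213] n>=2.8
```

```bash
python3 -m creep '-0.27 -18.93 0 0 0 -0.213 34;-0.27 -18.93 0 0 0 -0.213 34;-0.27 -18.93 0 0 0 -0.213 34;-0.27 -18.93 0 0 0 -0.213 34;-0.27 -18.93 0 0 0 -0.213 34;-0.27 -18.93 0 0 0 -0.213 34;-0.27 -18.93 0 0 0 -0.213 34;-0.27 -18.93 0 0 0 -0.213 34;-0.27 -18.93 0 0 0 -0.213 34;-0.27 -18.93 0 0 0 -0.213 34;-0.27 -18.93 0 0 0 -0.213 34;-0.27 -18.93 0 0 0 -0.213 34;-0.27 -18.93 0 0 0 -0.213 34;-0.27 -18.93 0 0 0 -0.213 34;-0.27 -18.93 0 0 0 -0.213 34;-0.27 -18.93 0 0 0 -0.213 34;-0.27 -18.93 0 0 0 -0.213 34'
python3 -m creep '0 0 1.3 0 0 0 34;0 0 2.6 0 0 0 34;0 0 3.6 0 0 0 34;0 0 3.88 0 0 0 34;0 0 3.88 0 0 0 34;0 0 3.88 0 0 0 34'
python3 -m creep '0 0 0 0 0 0 10;0 0 0 0 0 0 10;0 0 0 0 0 0 10;0 0 0 0 0 0 10;0 0 0 0 0 0 10;0 0 0 0 0 0 10'
```

```text
t: 15.53
tool_pos: [0.4864, -0.2584, 0.0885]
orientation: [179.9, -0.2, -176.2]
force: [0.4, 0.3, 0.0]
gripper_width: 0.396
gripper_force: 0.0
t: 16.03
tool_pos: [0.4881, -0.2584, -0.0259]
orientation: [180.0, -0.0, -176.1]
force: [-0.3, 0.5, 0.3]
gripper_width: 0.402
gripper_force: 0.0
t: 16.53
tool_pos: [0.4898, -0.26, -0.024]
orientation: [-179.9, 0.3, -176.2]
force: [0.6, 1.9, 6.4]
gripper_width: 0.188
gripper_force: 41.2
```

```bash
python3 -m creep '0 0 -2 0 0 0 10;0 0 -3.9 0 0 0 10;0 0 -3.9 0 0 0 10;0 0 -3.9 0 0 0 10;0 0 -3.9 0 0 0 10;0 0 -3.9 0 0 0 10'
python3 - <<'E'
from h import *
s=ctrl.snapshot('side');save(s,'s4.png',(320,160,460,290),5)
plan([(.5512,.2244,.09,171.6)])
E
```

```text
t: 17.03
tool_pos: [0.4873, -0.2595, 0.0909]
orientation: [-180.0, 0.0, -176.2]
force: [0.1, 0.2, -0.7]
gripper_width: 0.188
gripper_force: 39.0
[-3.21 15.94  0.  ] [ 0.001 -0.002  0.213] n>=11.7
```

View pics/s4.png

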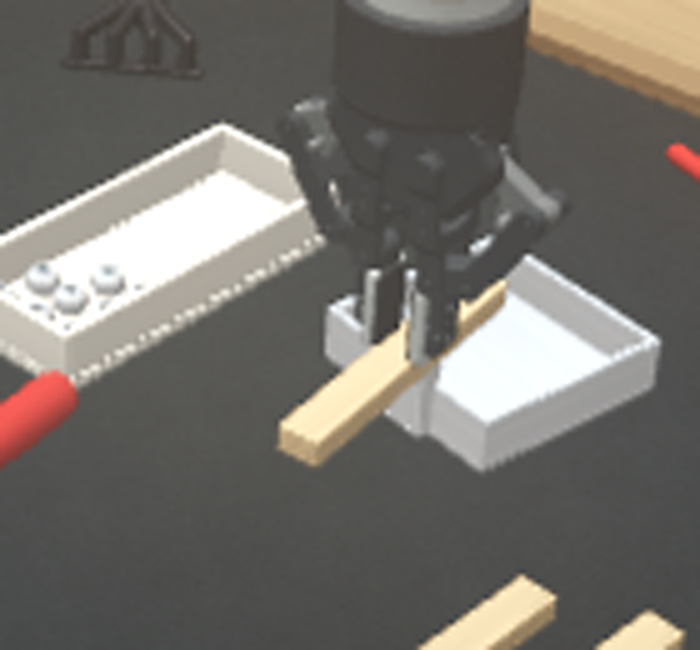

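```bash
python3 -m creep '-3.21 15.94 0 0 0 0.213 10;-3.21 15.94 0 0 0 0.213 10;-3.21 15.94 0 0 0 0.213 10;-3.21 15.94 0 0 0 0.213 10;-3.21 15.94 0 0 0 0.213 10;-3.21 15.94 0 0 0 0.213 10;-3.21 15.94 0 0 0 0.213 10;-3.21 15.94 0 0 0 0.213 10;-3.21 15.94 0 0 0 0.213 10;-3.21 15.94 0 0 0 0.213 10;-3.21 15.94 0 0 0 0.213 10;-3.21 15.94 0 0 0 0.213 10;-3.21 15.94 0 0 0 0.213 10;-3.21 15.94 0 0 0 0.213 10;-3.21 15.94 0 0 0 0.213 10;-3.21 15.94 0 0 0 0.213 10'
python3 -m creep '0 0 1.5 0 0 0 10;0 0 2.8 0 0 0 10;0 0 2.8 0 0 0 10;0 0 3 0 0 0 10;0 0 3.1 0 0 0 10;0 0 3.17 0 0 0 10;0 0 3.17 0 0 0 10;0 0 3.17 0 0 0 10;0 0 3.17 0 0 0 10'
```

```text
t: 18.42
tool_pos: [0.5512, 0.2225, 0.0895]
orientation: [-179.9, -0.1, 171.5]
force: [0.2, -0.3, -0.1]
gripper_width: 0.185
gripper_force: 39.1
t: 19.17
tool_pos: [0.5532, 0.2246, -0.0028]
orientation: [179.9, 0.1, 171.6]
force: [-0.1, -0.5, 0.3]
gripper_width: 0.19
gripper_force: 39.2
```

```bash
python3 -m creep '0.05 0 0.03 0 0 0 10;0.05 0 0.06 0 0 0 10;0.05 0 0.06 0 0 0 34;0.05 0 0.06 0 0 0 34;0.05 0 0.06 0 0 0 34;0.05 0 0.06 0 0 0 34;0.05 0 0.06 0 0 0 34;0.05 0 -1 0 0 0 34;0.05 0 -2.5 0 0 0 34;0.05 0 -3.2 0 0 0 34;0.05 0 -3.2 0 0 0 34;0.05 0 -3.2 0 0 0 34'
python3 - <<'E'
from h import *
s=ctrl.snapshot('top')
for q,z in [('L1',.034),('S1',.014)]:
  for d in ctrl.silhouettes(s,q): print(q,d['conf'],footprint(s,d['region'],z))
s=ctrl.snapshot('side')
for d in ctrl.silhouettes(s,'L1'): print(q,d['conf'],footprint(s,d['region'],.034))
for d in ctrl.mark_of(s,'L1'): print(q,d)
st=(.5515,.2246,.091,171.6)
for y,a in [(-.3185,177.8),(-.373,176.2)]: print(y);plan([(.463 if y>-.35 else .482,y,.092,a),(.463 if y>-.35 else .482,y,-.0285,a)],st)
E
```

```text
t: 20.17
tool_pos: [0.5522, 0.225, 0.0937]
orientation: [179.9, 0.2, 171.6]
force: [-0.2, 0.2, 0.1]
gripper_width: 0.398
gripper_force: 0.0
L1 0.56 (array([549.2, 222.7]), array([149.8,  21.9]), -7.0)
S1 0.86 (array([ 482.1, -372.5]), array([113.5,  25.6]), -3.8)
S1 0.75 (array([ 462.9, -320.1]), array([108.2,  20.5]), -3.6)
S1 0.88 (array([544. , 218.4]), array([156.6,  43.5]), -3.2)
S1 0.6 (array([552.2, 298.7]), array([157.2,  41.2]), -7.4)
S1 {'at': [0.5607, 0.3076, 0.0311], 'conf': 0.71}
S1 {'at': [0.5486, 0.2266, 0.0253], 'conf': 0.56}
-0.3185
[  0.27 -18.34  -0.03] [ 0.     0.    -0.108] n>=13.2
[  0.27 -18.34   3.98] [ 0.     0.    -0.108] n>=2.9
-0.373
[ -0.62 -20.04  -0.03] [ 0.    0.   -0.08] n>=14.4
[ -0.62 -20.04   3.98] [ 0.    0.   -0.08] n>=2.9
```

```bash
python3 -m creep '0.27 -18.34 0 0 0 -0.108 34;0.27 -18.34 0 0 0 -0.108 34;0.27 -18.34 0 0 0 -0.108 34;0.27 -18.34 0 0 0 -0.108 34;0.27 -18.34 0 0 0 -0.108 34;0.27 -18.34 0 0 0 -0.108 34;0.27 -18.34 0 0 0 -0.108 34;0.27 -18.34 0 0 0 -0.108 34;0.27 -18.34 0 0 0 -0.108 34;0.27 -18.34 0 0 0 -0.108 34;0.27 -18.34 0 0 0 -0.108 34;0.27 -18.34 0 0 0 -0.108 34;0.27 -18.34 0 0 0 -0.108 34;0.27 -18.34 0 0 0 -0.108 34;0.27 -18.34 0 0 0 -0.108 34;0.27 -18.34 0 0 0 -0.108 34;0.27 -18.34 0 0 0 -0.108 34'
python3 -m creep '0 0 1.3 0 0 0 34;0 0 2.6 0 0 0 34;0 0 3.6 0 0 0 34;0 0 3.97 0 0 0 34;0 0 3.97 0 0 0 34;0 0 3.97 0 0 0 34'
python3 -m creep '0 0 0 0 0 0 10;0 0 0 0 0 0 10;0 0 0 0 0 0 10;0 0 0 0 0 0 10;0 0 0 0 0 0 10;0 0 0 0 0 0 10'
```

```text
t: 21.88
tool_pos: [0.4619, -0.3171, 0.091]
orientation: [179.9, -0.1, 177.8]
force: [-0.1, 0.5, -0.1]
gripper_width: 0.4
gripper_force: 0.0
t: 22.38
tool_pos: [0.4627, -0.3177, -0.0271]
orientation: [180.0, -0.0, 177.9]
force: [0.6, 0.3, 0.3]
gripper_width: 0.398
gripper_force: 0.0
t: 22.88
tool_pos: [0.4643, -0.3197, -0.025]
orientation: [-179.9, 0.3, 177.8]
force: [0.1, 1.0, 7.4]
gripper_width: 0.206
gripper_force: 40.0
```

```bash
python3 -m creep '0 0 -2 0 0 0 10;0 0 -3.9 0 0 0 10;0 0 -3.9 0 0 0 10;0 0 -3.9 0 0 0 10;0 0 -3.9 0 0 0 10;0 0 -3.9 0 0 0 10'
python3 - <<'E'
from h import *
st=ctrl.state(); print(st['tool_pos'],st['orientation'],st['gripper_width'])
plan([(.5955,.2590,.09,261.6)])
print('back'); plan([(.4835,-.3715,.09,176.2),(.4835,-.3715,-.026,176.2)],(.5955,.259,.09,261.6))
E
```

```text
t: 23.38
tool_pos: [0.4619, -0.3188, 0.0898]
orientation: [-180.0, 0.0, 177.8]
force: [-0.1, 1.1, -1.1]
gripper_width: 0.202
gripper_force: 39.0
[ 0.46189741 -0.31881388  0.08978326] [-1.79975186e+02  2.66875592e-02  1.77762127e+02] 0.2016357464077353
[-3.700e+00  1.942e+01 -1.000e-02] [-1.000e-03  0.000e+00 -1.463e+00] n>=14.2
back
[21.34  0.62  0.  ] [ 0.    -0.     1.491] n>=15.4
[21.34  0.62  3.87] [ 0.    -0.     1.491] n>=2.8
```

```bash
python3 -m creep '-3.7 19.42 0 0 0 -1.463 10;-3.7 19.42 0 0 0 -1.463 10;-3.7 19.42 0 0 0 -1.463 10;-3.7 19.42 0 0 0 -1.463 10;-3.7 19.42 0 0 0 -1.463 10;-3.7 19.42 0 0 0 -1.463 10;-3.7 19.42 0 0 0 -1.463 10;-3.7 19.42 0 0 0 -1.463 10;-3.7 19.42 0 0 0 -1.463 10;-3.7 19.42 0 0 0 -1.463 10;-3.7 19.42 0 0 0 -1.463 10;-3.7 19.42 0 0 0 -1.463 10;-3.7 19.42 0 0 0 -1.463 10;-3.7 19.42 0 0 0 -1.463 10;-3.7 19.42 0 0 0 -1.463 10;-3.7 19.42 0 0 0 -1.463 10;-3.7 19.42 0 0 0 -1.463 10;-3.7 19.42 0 0 0 -1.463 10;-3.7 19.42 0 0 0 -1.463 10'
python3 -m creep '0 0 1.3 0 0 0 10;0 0 2.3 0 0 0 10;0 0 2.5 0 0 0 10;0 0 2.6 0 0 0 10;0 0 2.65 0 0 0 10;0 0 2.65 0 0 0 10;0 0 2.65 0 0 0 10'
python3 - <<'E'
from h import *
plan([(.5955,.2590,.0095,261.6)])
E
```

```text
t: 24.97
tool_pos: [0.5951, 0.2571, 0.0888]
orientation: [179.9, -0.1, -98.5]
force: [0.1, -0.2, -1.1]
gripper_width: 0.204
gripper_force: 39.1
t: 25.55
tool_pos: [0.5972, 0.2595, 0.0122]
orientation: [-179.8, 0.1, -98.4]
force: [0.6, 0.7, 0.0]
gripper_width: 0.207
gripper_force: 39.1
[0.03 0.05 0.09] [-0.003  0.002 -0.   ] n>=0.1
```

```bash
python3 -m creep '0 0.03 0.05 0 0 0 10;0 0.03 0.09 0 0 0 10;0 0.03 0.09 0 0 0 10;0 0.03 0.09 0 0 0 34;0 0.03 0.09 0 0 0 34;0 0.03 0.09 0 0 0 34;0 0.03 0.09 0 0 0 34;0 0.03 0.09 0 0 0 34;0 0.03 -1 0 0 0 34;0 0.03 -2.5 0 0 0 34;0 0.03 -2.6 0 0 0 34;0 0.03 -2.6 0 0 0 34;0 0.03 -2.6 0 0 0 34'
python3 -m creep '21.34 0.62 0 0 0 1.491 34;21.34 0.62 0 0 0 1.491 34;21.34 0.62 0 0 0 1.491 34;21.34 0.62 0 0 0 1.491 34;21.34 0.62 0 0 0 1.491 34;21.34 0.62 0 0 0 1.491 34;21.34 0.62 0 0 0 1.491 34;21.34 0.62 0 0 0 1.491 34;21.34 0.62 0 0 0 1.491 34;21.34 0.62 0 0 0 1.491 34;21.34 0.62 0 0 0 1.491 34;21.34 0.62 0 0 0 1.491 34;21.34 0.62 0 0 0 1.491 34;21.34 0.62 0 0 0 1.491 34;21.34 0.62 0 0 0 1.491 34;21.34 0.62 0 0 0 1.491 34;21.34 0.62 0 0 0 1.491 34;21.34 0.62 0 0 0 1.491 34;21.34 0.62 0 0 0 1.491 34'
python3 - <<'E'
from h import *
s=ctrl.snapshot('top')
for q,z in [('S1',.048),('S1',.014),('tray',.03)]:
  for d in ctrl.silhouettes(s,q): print(q,d['conf'],footprint(s,d['region'],z))
plan([(.4835,-.3715,-.026,176.2)])
E
```

```text
t: 26.63
tool_pos: [0.5953, 0.2595, 0.0888]
orientation: [-179.9, 0.1, -98.4]
force: [-0.4, 0.1, -1.1]
gripper_width: 0.401
gripper_force: 0.0
t: 28.22
tool_pos: [0.4822, -0.3697, 0.0867]
orientation: [179.9, -0.1, 176.2]
force: [0.5, -0.0, 0.5]
gripper_width: 0.394
gripper_force: 0.0
tray 0.33 (array([549.6, 260.4]), array([201.7, 192.3]), -8.9)
[-0.01 -0.06  3.8 ] [ 0.    -0.     0.002] n>=2.7
```

```bash
python3 -m creep '0 0 1.3 0 0 0 34;0 0 2.6 0 0 0 34;0 0 3.5 0 0 0 34;0 0 3.76 0 0 0 34;0 0 3.76 0 0 0 34;0 0 3.76 0 0 0 34'
python3 -m creep '0 0 0 0 0 0 10;0 0 0 0 0 0 10;0 0 0 0 0 0 10;0 0 0 0 0 0 10;0 0 0 0 0 0 10;0 0 0 0 0 0 10'
python3 -m creep '0 0 -2 0 0 0 10;0 0 -3.8 0 0 0 10;0 0 -3.8 0 0 0 10;0 0 -3.8 0 0 0 10;0 0 -3.8 0 0 0 10;0 0 -3.8 0 0 0 10'
python3 - <<'E'
from h import *
plan([(.5165,.2705,.09,261.6)])
s=ctrl.snapshot('top')
for d in ctrl.silhouettes(s,'S1'): print(d['conf'],footprint(s,d['region'],.048))
for d in ctrl.mark_of(s,'S1'): print(d)
E
```

```text
t: 28.92
tool_pos: [0.4837, -0.3713, -0.0239]
orientation: [-180.0, 0.0, 176.2]
force: [-0.0, -0.3, 1.2]
gripper_width: 0.395
gripper_force: 0.0
t: 29.42
tool_pos: [0.484, -0.3723, -0.023]
orientation: [-179.9, 0.2, 176.2]
force: [-0.5, 0.8, 5.2]
gripper_width: 0.119
gripper_force: 3.1
t: 29.92
tool_pos: [0.4824, -0.3712, 0.0889]
orientation: [180.0, -0.0, 176.2]
force: [0.4, 0.1, -0.7]
gripper_width: 0.117
gripper_force: 0.0
[ 0.3  21.42 -0.03] [ 1.000e-03 -0.000e+00 -1.491e+00] n>=15.4
0.84 (array([595.5, 253.9]), array([111.4,  21.2]), 81.5)
0.79 (array([ 481.1, -361.3]), array([102.9,  19.9]), -4.0)
{'at': [0.4767, -0.3721, 0.0083], 'conf': 0.81}
{'at': [0.5957, 0.2577, 0.0428], 'conf': 0.57}
{'at': [0.5323, 0.0065, 0.0089], 'conf': 0.51}
```

The grip is too shallow. The tips sit higher than I estimated, so I'll go about 9 mm deeper.

```bash
python3 -m creep '0 0.03 1.3 0 0 0 36;0 0.03 2.6 0 0 0 36;0 0.03 3.7 0 0 0 36;0 0.03 3.9 0 0 0 36;0 0.03 4 0 0 0 36;0 0.03 4.07 0 0 0 36;0 0.03 4.07 0 0 0 36'
python3 -m creep '0 0 0 0 0 0 10;0 0 0 0 0 0 10;0 0 0 0 0 0 10;0 0 0 0 0 0 10;0 0 0 0 0 0 10;0 0 0 0 0 0 10'
```

```text
t: 30.65
tool_pos: [0.4841, -0.3714, -0.0315]
orientation: [-179.9, 0.1, 176.2]
force: [1.1, -0.2, -0.2]
gripper_width: 0.417
gripper_force: 0.0
t: 31.15
tool_pos: [0.4846, -0.3718, -0.0304]
orientation: [-179.8, 0.2, 176.2]
force: [-0.9, -0.1, 6.9]
gripper_width: 0.214
gripper_force: 40.8
```

```bash
python3 -m creep '0 0 -2 0 0 0 10;0 0 -4 0 0 0 10;0 0 -4 0 0 0 10;0 0 -4 0 0 0 10;0 0 -4 0 0 0 10;0 0 -4 0 0 0 10'
python3 -m creep '0.3 21.42 0 0 0 -1.491 10;0.3 21.42 0 0 0 -1.491 10;0.3 21.42 0 0 0 -1.491 10;0.3 21.42 0 0 0 -1.491 10;0.3 21.42 0 0 0 -1.491 10;0.3 21.42 0 0 0 -1.491 10;0.3 21.42 0 0 0 -1.491 10;0.3 21.42 0 0 0 -1.491 10;0.3 21.42 0 0 0 -1.491 10;0.3 21.42 0 0 0 -1.491 10;0.3 21.42 0 0 0 -1.491 10;0.3 21.42 0 0 0 -1.491 10;0.3 21.42 0 0 0 -1.491 10;0.3 21.42 0 0 0 -1.491 10;0.3 21.42 0 0 0 -1.491 10;0.3 21.42 0 0 0 -1.491 10;0.3 21.42 0 0 0 -1.491 10;0.3 21.42 0 0 0 -1.491 10;0.3 21.42 0 0 0 -1.491 10'
python3 -m creep '0 0 1.3 0 0 0 10;0 0 2.3 0 0 0 10;0 0 2.5 0 0 0 10;0 0 2.6 0 0 0 10;0 0 2.6 0 0 0 10;0 0 2.6 0 0 0 10'
python3 - <<'E'
from h import *
plan([(.5165,.2705,.0045,261.6)])
E
```

```text
t: 31.65
tool_pos: [0.4828, -0.3704, 0.0875]
orientation: [-180.0, 0.0, 176.2]
force: [0.3, -0.2, -1.2]
gripper_width: 0.217
gripper_force: 40.1
t: 33.23
tool_pos: [0.5154, 0.27, 0.0854]
orientation: [179.8, -0.2, -98.4]
force: [-0.4, 0.2, 0.2]
gripper_width: 0.217
gripper_force: 40.1
t: 33.73
tool_pos: [0.5181, 0.2712, 0.0108]
orientation: [-179.9, 0.1, -98.5]
force: [-0.3, 0.4, 0.4]
gripper_width: 0.218
gripper_force: 40.1
[0.03 0.05 0.21] [-0.002  0.001 -0.001] n>=0.2
```

```bash
python3 -m creep '0 0.03 0.05 0 0 0 10;0 0.03 0.11 0 0 0 10;0 0.03 0.17 0 0 0 10;0 0.03 0.17 0 0 0 10;0 0.03 0.17 0 0 0 10'
python3 -m creep '0 0 0 0 0 0 36;0 0 0 0 0 0 36;0 0 0 0 0 0 36;0 0 0 0 0 0 36;0 0 0 0 0 0 36;0 0 -1 0 0 0 36;0 0 -2.5 0 0 0 36;0 0 -3.2 0 0 0 36;0 0 -3.2 0 0 0 36;0 0 -3.2 0 0 0 36'
python3 - <<'E'
from h import *
s=ctrl.snapshot('top');
for q,z in [('S1',.048),('tray',.03),('scoop',0)]:
  for d in ctrl.silhouettes(s,q): print(q,d['conf'],footprint(s,d['region'],z))
save(s,'t5.png',(175,120,450,270),2.9)
plan([(.75*.556,.0,.11,261.6)])
E
```

```text
t: 34.15
tool_pos: [0.5159, 0.2715, 0.0042]
orientation: [-180.0, 0.0, -98.4]
force: [-1.1, -0.7, 0.4]
gripper_width: 0.22
gripper_force: 40.1
t: 34.98
tool_pos: [0.5175, 0.2723, 0.1023]
orientation: [-179.8, 0.2, -98.4]
force: [-1.1, -0.1, -0.6]
gripper_width: 0.421
gripper_force: 0.0
S1 0.79 (array([514.7, 252.9]), array([91. , 24.7]), 81.2)
S1 0.63 (array([595. , 248.2]), array([99.2, 21. ]), 81.1)
tray 0.9 (array([ 642.4, -200.1]), array([129.8, 120.6]), -10.8)
scoop 0.73 (array([362.7, -18.6]), array([93.8, 69. ]), -16.2)
scoop 0.66 (array([291.2, 216.5]), array([97. , 68.4]), 29.3)
[ 9.41  1.9  -0.37] [ 0.003 -0.002  0.   ] n>=6.9
```

View pics/t5.png

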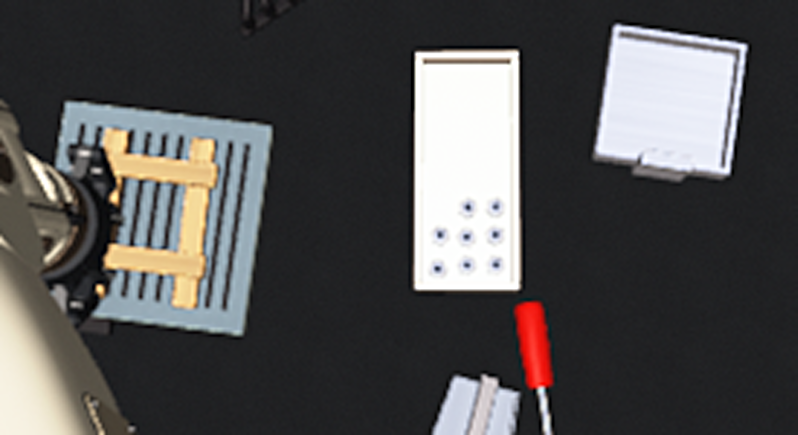

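```bash
python3 - <<'E'
from h import *
st=ctrl.state(); print(st['tool_pos'])
plan([(.588,-.1875,.10,259.2),(.588,-.1875,-.005,259.2)],(.516,.2713,.1005,261.6))
E
```

```text
[0.514655   0.27078425 0.09825263]
[14.78 -4.61  0.02] [ 0.    -0.     0.042] n>=11.1
[14.78 -4.61  3.52] [ 0.    -0.     0.042] n>=2.5
```

```bash
python3 -m creep '14.78 -4.61 0 0 0 0.042 40;14.78 -4.61 0 0 0 0.042 40;14.78 -4.61 0 0 0 0.042 40;14.78 -4.61 0 0 0 0.042 40;14.78 -4.61 0 0 0 0.042 40;14.78 -4.61 0 0 0 0.042 40;14.78 -4.61 0 0 0 0.042 40;14.78 -4.61 0 0 0 0.042 40;14.78 -4.61 0 0 0 0.042 40;14.78 -4.61 0 0 0 0.042 40;14.78 -4.61 0 0 0 0.042 40;14.78 -4.61 0 0 0 0.042 40;14.78 -4.61 0 0 0 0.042 40;14.78 -4.61 0 0 0 0.042 40'
python3 -m creep '0 0 1.3 0 0 0 40;0 0 1.8 0 0 0 40;0 0 2.3 0 0 0 40;0 0 2.8 0 0 0 40;0 0 3.2 0 0 0 40;0 0 3.45 0 0 0 40;0 0 3.45 0 0 0 40'
python3 -m creep '0 0 0 0 0 0 3;0 0 0 0 0 0 3;0 0 0 0 0 0 3;0 0 0 0 0 0 3;0 0 0 0 0 0 3;0 0 0 0 0 0 3;0 0 0 0 0 0 3;0 0 0 0 0 0 3' 80
python3 - <<'E'
from h import *
s=ctrl.snapshot('side');save(s,'s6.png',(330,140,470,270),4)
E
```

```text
t: 36.35
tool_pos: [0.5868, -0.1871, 0.0984]
orientation: [179.8, 0.1, -100.9]
force: [0.8, 0.5, 0.5]
gripper_width: 0.466
gripper_force: 0.0
t: 36.93
tool_pos: [0.586, -0.1847, -0.0058]
orientation: [179.7, 0.1, -100.6]
force: [-0.2, 0.2, 0.3]
gripper_width: 0.469
gripper_force: 0.0
t: 37.6
tool_pos: [0.5889, -0.1873, -0.0022]
orientation: [-179.9, 0.0, -100.8]
force: [-0.2, 2.0, 5.9]
gripper_width: 0.125
gripper_force: 80.4
```

View pics/s6.png

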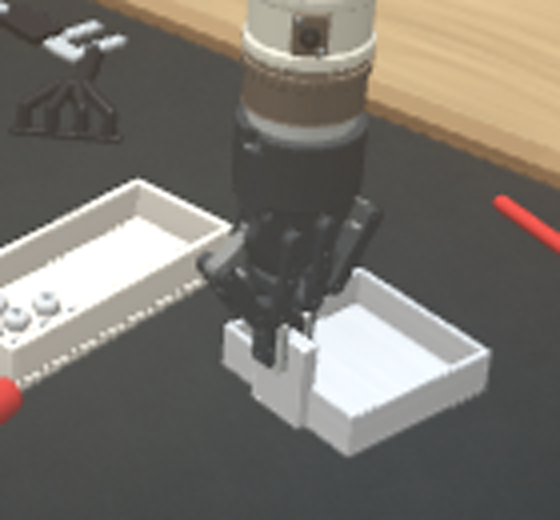

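```bash
python3 -m creep '0 0 -0.3 0 0 0 3;0 0 -0.8 0 0 0 3;0 0 -1.6 0 0 0 3;0 0 -2.4 0 0 0 3;0 0 -3.2 0 0 0 3;0 0 -3.7 0 0 0 3;0 0 -3.7 0 0 0 3;0 0 -3.7 0 0 0 3'
python3 - <<'E'
from h import *
plan([(.4965,.2735,.11,261.6)])
s=ctrl.snapshot('side'); 
for d in ctrl.silhouettes(s,'tray')[:1]: print(d['conf'],footprint(s,d['region'],.11))
E
```

```text
t: 38.32
tool_pos: [0.5881, -0.1879, 0.108]
orientation: [-179.9, -0.0, -100.8]
force: [0.4, 0.5, -2.7]
gripper_width: 0.124
gripper_force: 79.5
[-14.53   5.89  -0.08] [-0.001 -0.001 -0.042] n>=11.3
0.81 (array([ 667.7, -184.1]), array([165.4, 156.3]), -10.9)
```

```bash
python3 -m creep '-0.4 0.2 0 0 0 0 3;-1.2 0.5 0 0 0 0 3;-2.2 0.9 0 0 0 -0.01 3;-3.2 1.3 0 0 0 -0.01 3;-4.2 1.7 0 0 0 -0.01 3;-5.2 2.1 0 0 0 -0.02 3;-6.2 2.5 0 0 0 -0.02 3;-7.2 2.9 0 0 0 -0.02 3;-8.2 3.3 0 0 0 -0.03 3;-9.2 3.7 0 0 0 -0.03 3;-10.2 4.1 0 0 0 -0.03 3;-11.2 4.5 0 0 0 -0.042 3;-12.2 4.9 0 0 0 -0.042 3;-13.2 5.3 0 0 0 -0.042 3;-14 5.7 0 0 0 -0.042 3;-14.53 5.89 0 0 0 -0.042 3;-14.53 5.89 0 0 0 -0.042 3;-14.53 5.89 0 0 0 -0.042 3'
python3 -m creep '0 0 0.5 0 0 0 3;0 0 1 0 0 0 3;0 0 1.5 0 0 0 3;0 0 1.8 0 0 0 3;0 0 1.8 0 0 0 3;0 0 1.8 0 0 0 3;0 0 1.8 0 0 0 3'
python3 - <<'E'
from h import *
plan([(.4965,.2735,.0458,261.6)])
E
```

```text
t: 39.92
tool_pos: [0.4942, 0.2746, 0.106]
orientation: [179.9, -0.1, -98.2]
force: [0.4, -0.0, -2.0]
gripper_width: 0.122
gripper_force: 79.5
t: 40.5
tool_pos: [0.4967, 0.2737, 0.0542]
orientation: [-180.0, 0.0, -98.4]
force: [-0.1, -0.4, -2.3]
gripper_width: 0.126
gripper_force: 79.4
[0.01 0.01 0.28] [-0.001  0.001 -0.001] n>=0.2
```

```bash
python3 -m creep '0 0 0.08 0 0 0 3;0 0 0.16 0 0 0 3;0 0 0.22 0 0 0 3;0 0 0.22 0 0 0 3;0 0 0.22 0 0 0 3'; python3 -m creep '0 0 0.03 0 0 0 3;0 0 0.06 0 0 0 3;0 0 0.06 0 0 0 3'
python3 - <<'E'
from h import *
s=ctrl.snapshot('side'); save(s,'s7.png',(210,120,350,250),4)
E
```

```text
t: 40.92
tool_pos: [0.496, 0.2738, 0.0469]
orientation: [180.0, -0.0, -98.4]
force: [-0.2, -0.6, -1.3]
gripper_width: 0.123
gripper_force: 79.6
t: 41.17
tool_pos: [0.4963, 0.2741, 0.0457]
orientation: [-180.0, 0.0, -98.4]
force: [0.0, -0.3, 2.2]
gripper_width: 0.126
gripper_force: 79.9
```

View pics/s7.png

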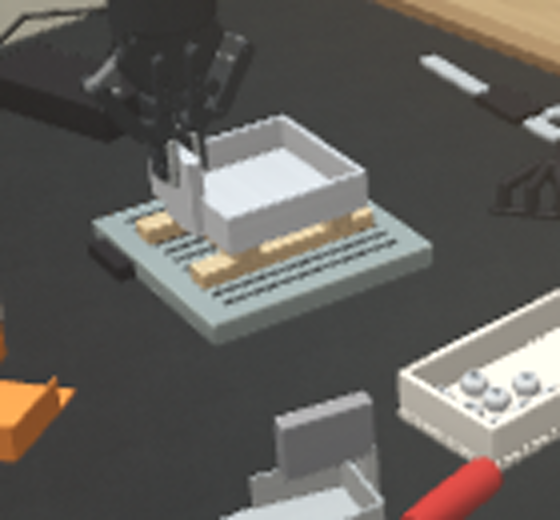

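The tray is standing on the slats and the contact force has reversed. I'll release it and locate the scoop.

```bash
python3 -m creep '0 0 0 0 0 0 40;0 0 0 0 0 0 40;0 0 0 0 0 0 40;0 0 0 0 0 0 40;0 0 0 0 0 0 40;0 0 -0.5 0 0 0 40;0 0 -1.5 0 0 0 40;0 0 -3 0 0 0 40;0 0 -3.2 0 0 0 40;6 0 -3.2 0 0 0 40;10 0 -3.2 0 0 0 40;10 0 -3.2 0 0 0 40;10 0 -3.2 0 0 0 40;10 0 -3.2 0 0 0 40;10 0 -3.2 0 0 0 40;10 0 -3.2 0 0 0 40;10 0 -3.2 0 0 0 40;10 0 -3.2 0 0 0 40'
python3 - <<'E'
from h import *
from scipy.spatial import ConvexHull
for n in ['top','side']:
  s=ctrl.snapshot(n)
  for d in ctrl.silhouettes(s,'tray')[:1]: print('tray',d['conf'],footprint(s,d['region'],.078))
  for d in ctrl.mark_of(s,'tray'): print(d)
  for d in ctrl.mark_of(s,'scoop'): print('scoop',d)
  for d in ctrl.silhouettes(s,'scoop'):
    print('sil',d['conf'],footprint(s,d['region'],0)); np.save('/tmp/sc_%s_%d.npy'%(n,int(1000*d['conf'])),d['region'])
    p=np.argwhere(d['region'])[:,::-1]; h=p[ConvexHull(p).vertices]; print(h.tolist())
  im=s['img']
  # grip bar grey pixels on grey scoop
E
```

```text
t: 42.72
tool_pos: [0.452, -0.0254, 0.1414]
orientation: [-180.0, -0.0, -98.7]
force: [0.1, 0.3, -0.6]
gripper_width: 0.468
gripper_force: 0.0
tray 0.77 (array([552.7, 258.2]), array([126.7, 123.7]), -8.4)
{'at': [0.5586, 0.2641, 0.0482], 'conf': 0.67}
scoop {'at': [0.2887, 0.2155, -0.0012], 'conf': 0.57}
sil 0.82 (array([291.6, 217.1]), array([91.4, 73.2]), 33.9)
[[229, 293], [228, 290], [231, 287], [238, 282], [241, 280], [246, 277], [248, 276], [250, 276], [251, 277], [254, 281], [258, 288], [264, 300], [264, 304], [258, 311], [256, 313], [252, 316], [246, 316], [244, 315], [235, 304], [232, 300]]
tray 0.61 (array([533.1, 247.2]), array([181.8, 127.9]), 69.8)
{'at': [0.5572, 0.2631, 0.0461], 'conf': 0.81}
{'at': [0.53, 0.0058, 0.0173], 'conf': 0.55}
scoop {'at': [0.3626, -0.02, 0.0006], 'conf': 0.77}
scoop {'at': [0.2851, 0.2164, -0.0003], 'conf': 0.66}
sil 0.94 (array([322.6, 263.8]), array([200.1,  92.8]), 52.7)
[[192, 223], [195, 208], [196, 206], [198, 203], [203, 197], [204, 196], [208, 196], [209, 197], [227, 218], [226, 220], [223, 224], [216, 233], [215, 234], [213, 235], [202, 235], [199, 234], [194, 232], [193, 231], [192, 229]]
sil 0.68 (array([390.3,  24.4]), array([190.1, 101.9]), 52.0)
[[265, 250], [278, 225], [280, 223], [283, 222], [294, 219], [298, 218], [300, 218], [302, 220], [303, 224], [304, 231], [306, 247], [306, 248], [305, 253], [303, 255], [295, 259], [285, 263], [278, 265], [275, 265], [272, 262], [266, 253], [265, 251]]
sil 0.63 (array([524.8, 358.3]), array([39.1, 29. ]), 77.1)
[[245, 178], [245, 176], [247, 174], [250, 173], [252, 174], [255, 177], [254, 178], [252, 179], [248, 180], [247, 180]]
sil 0.5 (array([566. , 264.3]), array([134.7,  35.9]), -10.2)
[[287, 176], [297, 176], [297, 177], [295, 179], [293, 180], [283, 184], [265, 190], [260, 190], [259, 189], [259, 187], [261, 185], [263, 184]]
```

```bash
python3 -m creep '10 0 0 0 0 0 40;10 0 0 0 0 0 40;10 0 0 0 0 0 40;10 0 0 0 0 0 40;10 0 0 0 0 0 40;10 0 0 0 0 0 40;10 0 0 0 0 0 40;10 0 0 0 0 0 40;10 0 0 0 0 0 40'
cat >> h.py <<'E'
from scipy.optimize import minimize
def box(x0,x1,w0,w1,z0,z1): return [(x,sy*w/2,z) for x,w in((x0,w0),(x1,w1)) for sy in(-1,1) for z in(z0,z1)]
PARTS=[np.array(b)/1000 for b in (box(-50,-26,70,70,0,2),box(-26,35,70,58,0,26),box(-18,42,14,14,46,86),box(30,38,14,14,20,60))]
def render(s,x,y,a,k=4):
    c,sn=np.cos(a),np.sin(a); m=np.zeros((400*k,640*k),np.uint8)
    for P in PARTS:
        W=np.c_[x+c*P[:,0]-sn*P[:,1],y+sn*P[:,0]+c*P[:,1],P[:,2]]
        u=np.array([proj(s,w) for w in W]); cv2.fillConvexPoly(m,cv2.convexHull((u*k+k/2).astype(np.int32)),255)
    return cv2.resize(m,(640,400),interpolation=cv2.INTER_AREA)/255.
def fit(views,x,y,a):
    def cost(p):
        return sum(1-np.minimum(r,m).sum()/np.maximum(r,m).sum() for s,m in views for r in [render(s,p[0]/100,p[1]/100,p[2]/10)])
    r=minimize(cost,[x*100,y*100,a*10],method='Nelder-Mead',options=dict(initial_simplex=[[x*100,y*100,a*10],[x*100+1,y*100,a*10],[x*100,y*100+1,a*10],[x*100,y*100,a*10+2]],xatol=.01,fatol=1e-4))
    return r.x[0]/100,r.x[1]/100,np.degrees(r.x[2]/10),r.fun
def scoopviews(near):
    v=[]
    for n in ['top','side']:
        s=ctrl.snapshot(n)
        L=[d['region'] for d in ctrl.silhouettes(s,'scoop')]
        if not L: print('none',n); continue
        q=proj(s,[*near,.03])
        L.sort(key=lambda m: np.linalg.norm(np.argwhere(m).mean(0)[::-1]-q))
        m=L[0]; 
        if np.linalg.norm(np.argwhere(m).mean(0)[::-1]-q)<25: v.append((s,m.astype(float)))
        else: print('far',n)
    return v
E
python3 - <<'E'
from h import *
v=scoopviews((.3626,-.02)); print(len(v))
print(fit(v,.3626,-.02,-.28))
for w in v: print(fit([w],.3626,-.02,-.28))
s=ctrl.snapshot('top'); print(ctrl.mark_of(s,'driver'),ctrl.mark_of(s,'trough'))
for d in ctrl.silhouettes(s,'driver'): print(footprint(s,d['region'],.01))
for d in ctrl.silhouettes(s,'trough'): print(footprint(s,d['region'],.036))
E
```

```text
t: 43.97
tool_pos: [0.408, -0.3223, 0.1407]
orientation: [-180.0, -0.0, -98.7]
force: [0.5, -0.1, -0.0]
gripper_width: 0.469
gripper_force: 0.0
2
(np.float64(0.36587433154113613), np.float64(-0.019350028094372074), np.float64(-16.656724285185643), np.float64(0.14582341466212345))
(np.float64(0.36653972099890253), np.float64(-0.02068088227556784), np.float64(-17.000231035457176), np.float64(0.04946965782835411))
(np.float64(0.3656025564711014), np.float64(-0.017235551807740515), np.float64(-16.899619388151415), np.float64(0.05144569837843682))
[{'at': [0.3952, -0.0752, -0.0004], 'conf': 0.58}] [{'at': [0.591, -0.0164, 0.0026], 'conf': 0.96}]
(array([433. , -74.5]), array([76.2, 24. ]), 6.1)
(array([588.8, -19.5]), array([214.5,  95.8]), -3.6)
```

```bash
python3 - <<'E'
from h import *
print(ctrl.state()['tool_pos'])
plan([(.3785,-.0225,.11,163.2),(.3785,-.0225,.016,163.2)])
E
```

```text
[ 0.4089101  -0.31867262  0.14134159]
[-9.62  2.43  1.04] [-0.     0.     1.719] n>=13.8
[-9.62  2.43  4.18] [-0.     0.     1.719] n>=2.3
```

```bash
python3 -m creep '-9.62 2.43 1.04 0 0 1.719 40;-9.62 2.43 1.04 0 0 1.719 40;-9.62 2.43 1.04 0 0 1.719 40;-9.62 2.43 1.04 0 0 1.719 40;-9.62 2.43 1.04 0 0 1.719 40;-9.62 2.43 1.04 0 0 1.719 40;-9.62 2.43 1.04 0 0 1.719 40;-9.62 2.43 1.04 0 0 1.719 40;-9.62 2.43 1.04 0 0 1.719 40;-9.62 2.43 1.04 0 0 1.719 40;-9.62 2.43 1.04 0 0 1.719 40;-9.62 2.43 1.04 0 0 1.719 40;-9.62 2.43 1.04 0 0 1.719 40;-9.62 2.43 1.04 0 0 1.719 40;-9.62 2.43 1.04 0 0 1.719 40;-9.62 2.43 1.04 0 0 1.719 40;-9.62 2.43 1.04 0 0 1.719 40'
python3 - <<'E'
from h import *
v=scoopviews((.366,-.0195)); print(len(v))
if v: print(fit(v,.366,-.0195,-.29))
plan([(.3785,-.0225,.016,163.2)])
E
python3 -m creep '0 0 1 0 0 0 40;0 0 1.8 0 0 0 40;0 0 2.2 0 0 0 40;0 0 2.6 0 0 0 40;0 0 2.6 0 0 0 40;0 0 2.6 0 0 0 40'
```

```text
t: 45.83
tool_pos: [0.3785, -0.0232, 0.1101]
orientation: [180.0, 0.0, 163.3]
force: [0.5, -0.9, -0.3]
gripper_width: 0.466
gripper_force: 0.0
far top
1
(np.float64(0.36516821315110115), np.float64(-0.01589950986812859), np.float64(-16.359563867616536), np.float64(0.04592769264881269))
[0.01 0.03 3.13] [ 0.  0. -0.] n>=2.3
t: 46.53
tool_pos: [0.3779, -0.0235, 0.0316]
orientation: [-180.0, -0.1, 163.1]
force: [-0.1, -0.8, 0.4]
gripper_width: 0.467
gripper_force: 0.0
```

```bash
python3 -m creep '0 0.03 0.25 0 0 0 40;0 0.03 0.5 0 0 0 40;0 0.03 0.5 0 0 0 40;0 0.03 0.5 0 0 0 40'; python3 -m creep '0 0 0 0 0 0 3;0 0 0 0 0 0 3;0 0 0 0 0 0 3;0 0 0 0 0 0 3;0 0 0 0 0 0 3;0 0 0 0 0 0 3;0 0 0 0 0 0 3' 120
python3 - <<'E'
from h import *
st=ctrl.state(); print(st['tool_pos'])
v=scoopviews((.366,-.0185)); print(len(v))
for w in v: print(fit([w],.366,-.0195,-.29))
E
```

```text
t: 46.87
tool_pos: [0.3784, -0.0227, 0.0167]
orientation: [-180.0, -0.0, 163.1]
force: [-0.2, 0.0, -0.7]
gripper_width: 0.467
gripper_force: 0.0
t: 47.45
tool_pos: [0.3793, -0.0228, 0.0175]
orientation: [180.0, 0.1, 163.1]
force: [-0.4, -0.7, 4.8]
gripper_width: 0.145
gripper_force: 117.5
[ 0.37930906 -0.02275659  0.01746317]
far top
1
(np.float64(0.3653907873134984), np.float64(-0.016250092359357857), np.float64(-17.505641824595187), np.float64(0.2333655685343763))
```

```bash
python3 -m creep '0 0 -0.3 0 0 0 3;0 0 -1 0 0 0 3;0 0 -2 0 0 0 3;0 0 -3 0 0 0 3;0 0 -3.4 0 0 0 3;0 0 -3.4 0 0 0 3;0 0 -3.4 0 0 0 3'
python3 - <<'E'
from h import *
plan([(.6612,-.0213,.12,178.2),(.6612,-.0213,.05,178.2)])
E
```

```text
t: 48.23
tool_pos: [0.3788, -0.0227, 0.1188]
orientation: [180.0, 0.0, 163.1]
force: [0.4, -0.0, -1.5]
gripper_width: 0.143
gripper_force: 117.0
[-8.99  2.78 -0.03] [ 0.     0.001 -0.263] n>=6.8
[-8.99  2.78  2.3 ] [ 0.     0.001 -0.263] n>=1.7
```

```bash
python3 -m creep '-1 0.3 0 0 0 -0.04 3;-2 0.6 0 0 0 -0.08 3;-3 0.9 0 0 0 -0.12 3;-4 1.2 0 0 0 -0.16 3;-5 1.6 0 0 0 -0.2 3;-6 1.9 0 0 0 -0.22 3;-7 2.2 0 0 0 -0.25 3;-8 2.5 0 0 0 -0.263 3;-8.99 2.78 0 0 0 -0.263 3;-8.99 2.78 0 0 0 -0.263 3;-8.99 2.78 0 0 0 -0.263 3;-8.99 2.78 0 0 0 -0.263 3'
python3 -m creep '0 0 0.6 0 0 0 3;0 0 1.2 0 0 0 3;0 0 1.8 0 0 0 3;0 0 2.1 0 0 0 3;0 0 2.1 0 0 0 3;0 0 2.1 0 0 0 3'
python3 - <<'E'
from h import *
plan([(.6612,-.0213,.026,178.2)])
s=ctrl.snapshot('side'); save(s,'s8.png',(280,140,420,245),5)
import h
h.PARTS=[p+[0,0,.0385] for p in PARTS[:2]]
for d in ctrl.silhouettes(s,'scoop'): print(d['conf'],np.argwhere(d['region']).mean(0))
E
```

```text
t: 49.23
tool_pos: [0.659, -0.0212, 0.1157]
orientation: [180.0, -0.3, 178.2]
force: [-1.1, -0.0, -2.0]
gripper_width: 0.141
gripper_force: 117.0
t: 49.73
tool_pos: [0.6599, -0.0212, 0.0559]
orientation: [180.0, -0.1, 178.2]
force: [0.4, -0.7, -1.6]
gripper_width: 0.145
gripper_force: 117.0
[-0.04 -0.    1.  ] [ 0.    -0.001 -0.   ] n>=0.7
0.9 [218.98439532 206.50715215]
0.61 [189.59805116 364.47503045]
```

View pics/s8.png

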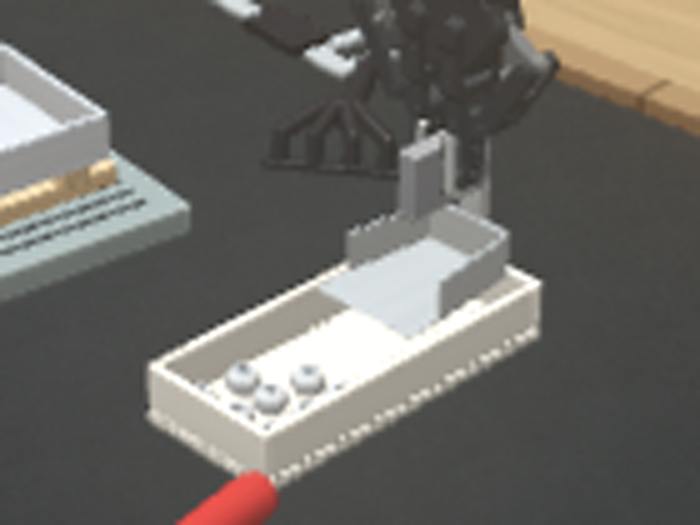

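```bash
python3 -m creep '0 0 0.4 0 0 0 3;0 0 0.7 0 0 0 3;0 0 0.9 0 0 0 3;0 0 0.95 0 0 0 3;0 0 0.95 0 0 0 3;0 0 0.95 0 0 0 3'; python3 -m creep '0 0 0.04 0 0 0 3;0 0 0.08 0 0 0 3;0 0 0.08 0 0 0 3;0 0 0.08 0 0 0 3'
```

```text
t: 50.33
tool_pos: [0.6671, -0.0214, 0.0502]
orientation: [180.0, 1.3, 178.2]
force: [-28.2, 1.4, 74.4]
gripper_width: 0.147
gripper_force: 129.5
t: 50.67
tool_pos: [0.6671, -0.0215, 0.0501]
orientation: [-180.0, 1.4, 178.2]
force: [-34.0, 0.7, 83.7]
gripper_width: 0.15
gripper_force: 130.6
```

```bash
python3 -m creep '0 0 -1 0 0 0 3;0 0 -2 0 0 0 3;0 0 -2.4 0 0 0 3;0 0 -2.4 0 0 0 3;0 0 -2.4 0 0 0 3;0 0 -2.4 0 0 0 3'
python3 - <<'E'
from h import *
import h
print(ctrl.state()['tool_pos'],ctrl.state()['force'])
z0=ctrl.state()['tool_pos'][2]-.0175
s=ctrl.snapshot('side'); L=ctrl.silhouettes(s,'scoop'); L.sort(key=lambda d:-np.argwhere(d['region']).mean(0)[1]); m=L[0]['region'].astype(float); print(L[0]['conf'],m.sum())
P0=[p.copy() for p in PARTS]
def cost(p):
    th=p[3]; c,sn=np.cos(th),np.sin(th)
    # pitch about scoop y (lip up +), about tool point (13.7,0,17.5)
    o=np.array([.0137,0,.0175]); Ry=Rn.from_euler('y',th).as_matrix()
    h.PARTS[:]=[(q-o)@Ry.T+o+[0,0,z0+p[4]/100] for q in P0[:3]]
    r=render(s,p[0]/100,p[1]/100,p[2]/10); return 1-np.minimum(r,m).sum()/np.maximum(r,m).sum()
best=minimize(cost,[64.5,-2.1,-.3,0,0],method='Nelder-Mead',options=dict(initial_simplex=np.array([64.5,-2.1,-.3,0,0])+np.vstack([np.zeros(5),np.diag([2,1,1,.15,1.])]),maxiter=400))
print(best.x,best.fun)
E
```

```text
t: 51.17
tool_pos: [0.6604, -0.0212, 0.0961]
orientation: [-180.0, -0.1, 178.2]
force: [-1.4, -0.1, -2.4]
gripper_width: 0.142
gripper_force: 117.2
[ 0.66036222 -0.02124286  0.09606122] [-1.40044819 -0.08532022 -2.42017761]
0.88 859.0
[ 6.44882150e+01 -2.04396598e+00 -3.32628930e-01  3.38133218e-03
  7.49672425e-02] 0.2114159462055717
```

```bash
python3 -m creep '0.5 0 0 0 0 0 3;0.5 0 0 0 0 0 3;0.5 0 1 0 0 0 3;0.5 0 1.4 0 0 0 3;0.5 0 1.4 0 0 0 3;0.5 0 1.4 0 0 0 3'; python3 -m creep '0 0 0.06 0 0 0 3;0 0 0.12 0 0 0 3;0 0 0.18 0 0 0 3;0 0 0.18 0 0 0 3'; python3 -m creep '0 0 0.06 0 0 0 3;0 0 0.12 0 0 0 3;0 0 0.18 0 0 0 3;0 0 0.18 0 0 0 3'
```

```text
t: 51.77
tool_pos: [0.6448, -0.0207, 0.0531]
orientation: [-180.0, -0.2, 178.2]
force: [0.2, -0.8, -1.2]
gripper_width: 0.148
gripper_force: 117.1
t: 52.1
tool_pos: [0.6464, -0.0208, 0.05]
orientation: [-180.0, 0.0, 178.2]
force: [0.1, -0.4, -3.0]
gripper_width: 0.146
gripper_force: 117.1
t: 52.43
tool_pos: [0.6457, -0.0207, 0.0437]
orientation: [-180.0, -0.0, 178.2]
force: [-0.0, -0.3, -2.5]
gripper_width: 0.142
gripper_force: 117.1
```

Past the rim without contact. I'll continue down carefully.

```bash
python3 -m creep '0 0 0.1 0 0 0 3;0 0 0.2 0 0 0 3;0 0 0.3 0 0 0 3;0 0 0.4 0 0 0 3;0 0 0.4 0 0 0 3'; python3 -m creep '0 0 0.05 0 0 0 3;0 0 0.1 0 0 0 3;0 0 0.15 0 0 0 3;0 0 0.15 0 0 0 3'
```

```text
t: 52.85
tool_pos: [0.6453, -0.0207, 0.0311]
orientation: [180.0, -0.1, 178.2]
force: [-0.7, -0.2, -2.4]
gripper_width: 0.145
gripper_force: 117.1
t: 53.18
tool_pos: [0.6459, -0.0207, 0.0274]
orientation: [-180.0, -0.0, 178.2]
force: [-0.4, 0.0, -2.3]
gripper_width: 0.142
gripper_force: 117.1
```

```bash
python3 -m creep '0 0 0.05 0 0 0 3;0 0 0.1 0 0 0 3;0 0 0.1 0 0 0 3'; python3 -m creep '0 0 0.03 0 0 0 3;0 0 0.05 0 0 0 3;0 0 0.05 0 0 0 3'
```

```text
t: 53.43
tool_pos: [0.6458, -0.0207, 0.0244]
orientation: [-180.0, -0.0, 178.2]
force: [-0.4, -0.2, -2.2]
gripper_width: 0.142
gripper_force: 117.1
t: 53.68
tool_pos: [0.6464, -0.0208, 0.0236]
orientation: [-180.0, 0.0, 178.2]
force: [-0.4, 1.0, -0.3]
gripper_width: 0.142
gripper_force: 117.7
```

```bash
python3 -m creep '0.2 0 0 0 -0.015 0 3;0.4 0 0 0 -0.015 0 3;0.6 0 0 0 -0.015 0 3;0.8 0 0 0 -0.015 0 3;1 0 0 0 -0.015 0 3;1.2 0 0 0 -0.015 0 3;1.4 0 0 0 -0.015 0 3;1.5 0 0 0 -0.015 0 3'; python3 -m creep '0.15 0 0 0 0 0 3;0.3 0 0 0 0 0 3;0.45 0 0 0 0 0 3;0.6 0 0 0 0 0 3;0.7 0 0 0 0 0 3;0.7 0 0 0 0 0 3'
```

```text
t: 54.35
tool_pos: [0.6007, -0.0193, 0.0241]
orientation: [-180.0, 0.9, 178.2]
force: [0.5, -1.0, 6.8]
gripper_width: 0.143
gripper_force: 124.9
t: 54.85
tool_pos: [0.58, -0.0186, 0.0236]
orientation: [180.0, 0.9, 178.2]
force: [-0.3, 0.7, 6.4]
gripper_width: 0.145
gripper_force: 120.0
```

```bash
python3 -m creep '0.1 0 0 0 0 0 3;0.2 0 0 0 0 0 3;0.3 0 0 0 0 0 3;0.4 0 0 0 0 0 3;0.4 0 0 0 0 0 3'; python3 -m creep '0.1 0 0 0 0 0 3;0.2 0 0 0 0 0 3;0.25 0 0 0 0 0 3;0.25 0 0 0 0 0 3'
python3 - <<'E'
from h import *
for n in ('top','side'):
  s=ctrl.snapshot(n)
  for d in ctrl.spot_in(s,'N1'): print(np.round(d['at'],3),round(d['conf'],2))
E
```

```text
t: 55.27
tool_pos: [0.5687, -0.0183, 0.0236]
orientation: [180.0, 1.0, 178.2]
force: [1.1, -0.3, 6.4]
gripper_width: 0.151
gripper_force: 120.0
t: 55.6
tool_pos: [0.5613, -0.018, 0.0235]
orientation: [180.0, 1.0, 178.2]
force: [1.3, -0.4, 7.5]
gripper_width: 0.142
gripper_force: 120.0
```

```bash
python3 -m creep '0.06 0 0 0 0 0 3;0.13 0 0 0 0 0 3;0.13 0 0 0 0 0 3'; python3 -m creep '0.04 0 0 0 0 0 3;0.08 0 0 0 0 0 3;0.08 0 0 0 0 0 3'; python3 -m creep '0.04 0 0 0 0 0 3;0.08 0 0 0 0 0 3;0.08 0 0 0 0 0 3'
```

```text
t: 56.05
tool_pos: [0.5577, -0.0179, 0.0236]
orientation: [180.0, 1.0, 178.2]
force: [2.0, 0.3, 6.6]
gripper_width: 0.143
gripper_force: 120.0
t: 56.3
tool_pos: [0.5555, -0.0179, 0.0236]
orientation: [180.0, 1.0, 178.2]
force: [1.7, 0.2, 6.8]
gripper_width: 0.144
gripper_force: 120.0
t: 56.55
tool_pos: [0.5538, -0.0178, 0.0235]
orientation: [180.0, 1.1, 178.2]
force: [3.1, 0.0, 6.1]
gripper_width: 0.144
gripper_force: 119.6
```

```bash
python3 -m creep '0.05 0 0 0 0 0 3;0.1 0 0 0 0 0 3;0.1 0 0 0 0 0 3'; python3 -m creep '0.04 0 0 0 0 0 3;0.07 0 0 0 0 0 3;0.07 0 0 0 0 0 3'
```

```text
t: 56.8
tool_pos: [0.5531, -0.0178, 0.0234]
orientation: [180.0, 1.3, 178.2]
force: [8.3, -0.3, 0.3]
gripper_width: 0.144
gripper_force: 118.6
t: 57.05
tool_pos: [0.5529, -0.0178, 0.0238]
orientation: [-180.0, 1.5, 178.2]
force: [12.0, -0.6, -1.9]
gripper_width: 0.147
gripper_force: 118.5
```

```bash
python3 -m creep '-0.1 0 -0.03 0 0.03 0 3;-0.15 0 -0.06 0 0.06 0 3;-0.15 0 -0.1 0 0.1 0 3;-0.15 0 -0.1 0 0.1 0 3;-0.15 0 -0.1 0 0.1 0 3'; python3 -m creep '0 0 -0.06 0 0.05 0 3;-0.05 0 -0.12 0 0.1 0 3;-0.05 0 -0.12 0 0.1 0 3;-0.05 0 -0.12 0 0.1 0 3'
```

```text
t: 57.47
tool_pos: [0.5548, -0.0179, 0.0253]
orientation: [-180.0, -4.6, 178.2]
force: [8.0, 0.1, -0.4]
gripper_width: 0.14
gripper_force: 119.4
t: 57.8
tool_pos: [0.5543, -0.0179, 0.0272]
orientation: [-180.0, -10.6, 178.2]
force: [6.0, -1.0, -1.4]
gripper_width: 0.144
gripper_force: 118.8
```

```bash
python3 -m creep '0 0 -0.15 0 0.06 0 3;0 0 -0.3 0 0.12 0 3;0 0 -0.45 0 0.18 0 3;0 0 -0.6 0 0.25 0 3;0 0 -0.6 0 0.25 0 3;0 0 -0.6 0 0.25 0 3'
python3 - <<'E'
from h import *
R=Rn.from_euler('xyz',[180,-24.5,178.2],degrees=True)
st=ctrl.state(); p=st['tool_pos']; plan([(p[0]+.01,p[1],.13,R)])
E
```

```text
t: 58.3
tool_pos: [0.5545, -0.0179, 0.0429]
orientation: [180.0, -25.3, 178.2]
force: [0.2, 0.3, -3.6]
gripper_width: 0.141
gripper_force: 121.7
[ 0.94  0.01 -2.77] [ 0.    -0.014 -0.   ] n>=2.1
```

```bash
python3 -m creep '0.15 0 -0.4 0 0 0 3;0.3 0 -0.9 0 0 0 3;0.5 0 -1.5 0 0 0 3;0.7 0 -2.1 0 0 0 3;0.9 0 -2.7 0 0 0 3;1 0 -3 0 0 0 3;1 0 -3 0 0 0 3;1 0 -3 0 0 0 3;1 0 -3 0 0 0 3'
python3 - <<'E'
from h import *
for n in ('top','side'):
  s=ctrl.snapshot(n); cv2.imwrite('/tmp/%s_l.png'%n,s['img'][...,::-1])
  for d in ctrl.spot_in(s,'N1'): print(n,np.round(d['at'],3),round(d['conf'],2),np.round(proj(s,d['at'])))
E
```

```text
t: 59.05
tool_pos: [0.566, -0.0182, 0.1403]
orientation: [180.0, -25.0, 178.2]
force: [0.0, 0.6, -2.1]
gripper_width: 0.142
gripper_force: 118.8
```

```bash
python3 - <<'E'
from h import *
E=lambda p,y: Rn.from_euler('xyz',[180,p,y],degrees=True)
plan([(.60,.12,.14,E(-25,174.5)),(.6154,.255,.14,E(-25,171.6)),(.6154,.255,.118,E(-25,171.6))])
print(); plan([(.6154,.255,.118,E(p,171.6)) for p in (-10,0,8,15)]+[(.6154,.255,.125,E(25,171.6)),(.6154,.255,.131,E(36,171.6))],(.6154,.255,.118,E(-25,171.6)))
E
```

```text
[-0.88  4.64 -0.41] [-0.027 -0.001  0.058] n>=3.4
[-1.22  9.16 -0.57] [-0.049 -0.001  0.104] n>=3.3
[-1.53  9.16  0.09] [-0.049 -0.001  0.104] n>=0.5

[0. 0. 0.] [ 0.    -0.262 -0.   ] n>=2.1
[0. 0. 0.] [ 0.    -0.436 -0.   ] n>=1.4
[0. 0. 0.] [ 0.    -0.576 -0.   ] n>=1.1
[0. 0. 0.] [ 0.    -0.698 -0.   ] n>=1.0
[ 0.1   0.   -0.21] [ 0.    -0.873 -0.   ] n>=1.4
[ 0.18  0.   -0.39] [ 0.    -1.065 -0.   ] n>=1.5
```

```bash
python3 -m creep '-0.04 0.2 0 0 0 0 3;-0.1 0.7 -0.05 0 0 0.01 3;-0.25 1.4 -0.1 -0.01 0 0.02 3;-0.4 2.2 -0.2 -0.01 0 0.03 3;-0.55 3 -0.25 -0.02 0 0.04 3;-0.7 3.8 -0.35 -0.02 0 0.05 3;-0.85 4.6 -0.4 -0.03 0 0.06 3;-0.95 5.4 -0.45 -0.03 0 0.07 3;-1 6.2 -0.5 -0.04 0 0.08 3;-1.05 7 -0.5 -0.04 0 0.09 3;-1.1 7.8 -0.5 -0.05 0 0.1 3;-1.2 8.5 -0.55 -0.05 0 0.1 3;-1.22 9 -0.57 -0.05 0 0.1 3;-1.22 9.16 -0.57 -0.05 0 0.104 3;-1.22 9.16 -0.57 -0.05 0 0.104 3;-1.22 9.16 -0.57 -0.05 0 0.104 3;-1.53 9.16 0.09 -0.05 0 0.104 3;-1.53 9.16 0.09 -0.05 0 0.104 3'
python3 - <<'E'
from h import *
f=[]
for n in ('top','side'):
  s=ctrl.snapshot(n); f.append(ctrl.state()['force'])
  for d in ctrl.spot_in(s,'N1'): print(n,np.round(d['at'],3),round(d['conf'],2),np.round(proj(s,d['at'])))
for i in range(4): ctrl.snapshot('top'); f.append(ctrl.state()['force'])
print(np.mean(f,0))
E
```

```text
t: 60.75
tool_pos: [0.615, 0.2529, 0.1153]
orientation: [180.0, -25.0, 171.5]
force: [0.2, -0.5, -3.7]
gripper_width: 0.145
gripper_force: 125.5
side [0.763 0.16  0.021] 0.58 [347. 165.]
[ 0.15185478 -0.05692662 -2.55990134]
```

Weight reads about 2.56 N, which matches the scoop plus 8 nuts. Pouring now.

```bash
python3 -m creep '0 0 0 0 -0.08 0 3;0 0 0 0 -0.17 0 3;0 0 0 0 -0.26 0 3;0 0 0 0 -0.34 0 3;0 0 0 0 -0.4 0 3;0 0 0 0 -0.46 0 3;0 0 0 0 -0.51 0 3;0 0 0 0 -0.56 0 3;0 0 0 0 -0.6 0 3;0 0 0 0 -0.65 0 3;0 0 0 0 -0.7 0 3;0.02 0 -0.05 0 -0.74 0 3;0.04 0 -0.1 0 -0.78 0 3;0.07 0 -0.15 0 -0.83 0 3;0.1 0 -0.21 0 -0.87 0 3;0.12 0 -0.27 0 -0.93 0 3;0.15 0 -0.33 0 -1 0 3;0.18 0 -0.39 0 -1.065 0 3;0.18 0 -0.39 0 -1.065 0 3;0.18 0 -0.39 0 -1.065 0 3'
python3 - <<'E'
from h import *
f=[]
for i in range(5): ctrl.snapshot('top'); f.append(ctrl.state()['force'])
print(np.mean(f,0),ctrl.state()['tool_pos'],ctrl.state()['orientation'])
s=ctrl.snapshot('side')
for d in ctrl.spot_in(s,'N1'): print(np.round(d['at'],3),round(d['conf'],2))
E
```

```text
t: 62.82
tool_pos: [0.6132, 0.2548, 0.1312]
orientation: [179.9, 36.0, 171.6]
force: [0.8, -0.0, -1.3]
gripper_width: 0.147
gripper_force: 119.8
[ 0.54468838 -0.1039277  -1.95591484] [0.61603188 0.25490102 0.13249887] [179.74099321  36.21715454 171.34856114]
```

```bash
python3 - <<'E'
from h import *
E=lambda p,y: Rn.from_euler('xyz',[180,p,y],degrees=True)
plan([(.63,.253,.18,E(36,171.6)),(.63,.253,.18,E(0,171.6)),(.42,.06,.17,E(0,171.6))],(.6154,.255,.131,E(36,171.6)))
E
```

```text
[-1.36  0.01 -1.03] [0. 0. 0.] n>=1.2
[-1.36  0.01 -1.03] [-0.     0.628  0.   ] n>=5.0
[ 3.68 -7.38 -4.28] [-0.     0.628  0.   ] n>=6.8
```

```bash
python3 -m creep '-0.7 0 -0.5 0 0 0 3;-1.36 0 -1.03 0 0 0 3;-1.36 0 -1.03 0 0 0 3;-1.36 0 -1.03 0 0.12 0 3;-1.36 0 -1.03 0 0.24 0 3;-1.36 0 -1.03 0 0.36 0 3;-1.36 0 -1.03 0 0.48 0 3;-1.36 0 -1.03 0 0.628 0 3;-1.36 0 -1.03 0 0.628 0 3;3.68 -7.38 -4.28 0 0.628 0 3;3.68 -7.38 -4.28 0 0.628 0 3;3.68 -7.38 -4.28 0 0.628 0 3;3.68 -7.38 -4.28 0 0.628 0 3;3.68 -7.38 -4.28 0 0.628 0 3;3.68 -7.38 -4.28 0 0.628 0 3;3.68 -7.38 -4.28 0 0.628 0 3;3.68 -7.38 -4.28 0 0.628 0 3;3.68 -7.38 -4.28 0 0.628 0 3'
python3 - <<'E'
from h import *
f=[]
for n in ('top','side'):
  s=ctrl.snapshot(n); f.append(ctrl.state()['force'])
  for d in ctrl.spot_in(s,'N1'): print(n,np.round(d['at'],3),round(d['conf'],2),np.round(proj(s,d['at'])))
  for d in ctrl.mark_of(s,'tray'): print(n,d)
for i in range(4): s=ctrl.snapshot('top'); f.append(ctrl.state()['force'])
print(np.mean(f,0))
t=ctrl.snapshot('top'); a=cv2.resize(t['img'][140:250,175:375,::-1],None,fx=4,fy=4,interpolation=cv2.INTER_CUBIC)[:440,:800]; cv2.imwrite('pics/fin.png',a)
E
```

```text
t: 64.67
tool_pos: [0.4179, 0.0586, 0.1693]
orientation: [179.9, 0.2, 171.4]
force: [0.7, 0.6, -1.0]
gripper_width: 0.142
gripper_force: 119.7
top [0.545 0.259 0.067] 0.59 [225. 196.]
top [0.563 0.27  0.065] 0.58 [221. 189.]
top [0.527 0.287 0.065] 0.56 [214. 204.]
top [0.505 0.226 0.064] 0.53 [239. 212.]
top [0.52  0.263 0.067] 0.46 [223. 207.]
top [0.527 0.224 0.066] 0.44 [239. 203.]
top {'at': [0.5593, 0.2632, 0.0475], 'conf': 0.66}
top {'at': [0.5439, 0.2579, 0.0606], 'conf': 0.3}
side [0.492 0.31  0.033] 0.29 [249. 176.]
side {'at': [0.5562, 0.2628, 0.0455], 'conf': 0.75}
[ 0.1612711  -0.15041093 -1.39833864]
```

```bash
python3 - <<'E'
from h import *
t=ctrl.snapshot('top'); s=ctrl.snapshot('side')
up=lambda i,k: cv2.resize(np.ascontiguousarray(i[...,::-1]),None,fx=k,fy=k,interpolation=cv2.INTER_CUBIC)
a=up(t['img'][150:242,180:272],4.2); b=up(s['img'][145:237,215:315],4); c=up(t['img'][130:225,312:362],2.2);d=up(s['img'][180:240,300:400],3)
o=np.zeros((600,800,3),np.uint8)
for im,x,y in ((a,0,0),(b,395,0),(c,0,390),(d,130,390)):
    im=im[:600-y,:800-x]; o[y:y+im.shape[0],x:x+im.shape[1]]=im
cv2.imwrite('pics/comp.png',o)
E
```

```text
(no output)
```

View pics/comp.png

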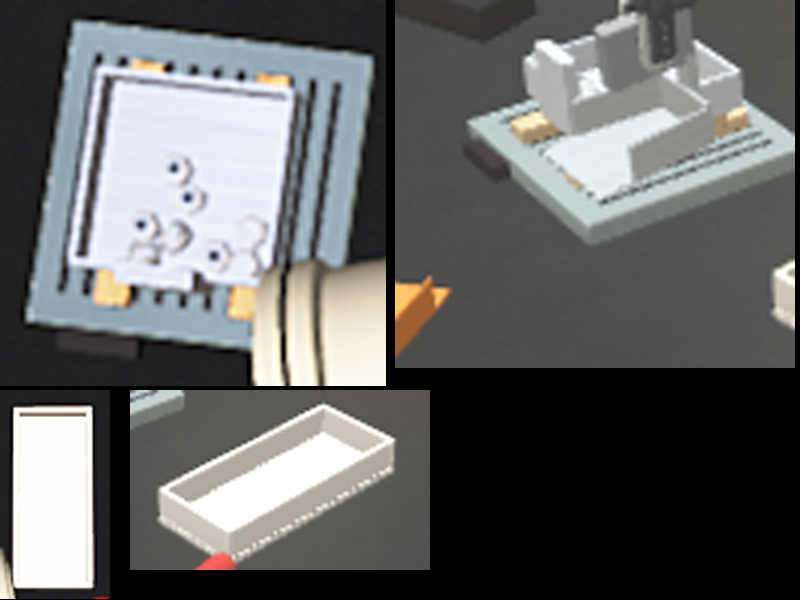

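All 8 nuts lie in the tray (around (145–250,170–262) in the composite). The trough and the pan are empty, so I'll set the scoop down.

```bash
python3 -m creep '0 0 1 0 0 0 3;0 0 2 0 0 0 3;0 0 3 0 0 0 3;0 0 4 0 0 0 3;0 0 4.7 0 0 0 3;0 0 4.9 0 0 0 3;0 0 4.9 0 0 0 3;0 0 4.9 0 0 0 3'; python3 -m creep '0 0 0.05 0 0 0 3;0 0 0.08 0 0 0 3;0 0 0.08 0 0 0 3;0 0 0.08 0 0 0 3'
```

```text
t: 65.98
tool_pos: [0.4201, 0.0601, 0.0228]
orientation: [179.9, 0.2, 171.5]
force: [0.1, 0.0, -2.4]
gripper_width: 0.145
gripper_force: 119.6
t: 66.32
tool_pos: [0.4207, 0.0602, 0.0208]
orientation: [179.8, 0.3, 171.5]
force: [0.7, -0.3, 0.9]
gripper_width: 0.144
gripper_force: 119.8
```

```bash
python3 -m creep '0 0 0.03 0 0 0 3;0 0 0.03 0 0 0 3;0 0 0.03 0 0 0 3'; python3 -m creep '0 0 0 0 0 0 40;0 0 0 0 0 0 40;0 0 0 0 0 0 40;0 0 0 0 0 0 40;0 0 0 0 0 0 40;0 0 0 0 0 0 40;0 0 -0.5 0 0 0 40;0 0 -1.5 0 0 0 40;0 0 -2.8 0 0 0 40;0 0 -4 0 0 0 40;0 0 -4 0 0 0 40;0 -4 -4 0 0 0 40;0 -8 -4 0 0 0 40;0 -8 -4 0 0 0 40;0 -8 -4 0 0 0 40;0 -8 -4 0 0 0 40;0 -8 -4 0 0 0 40;0 -8 -4 0 0 0 40'
python3 - <<'E'
from h import *
v=scoopviews((.407,.063)); print(len(v))
for w in v: print(fit([w],.407,.063,-.15))
for n in ('top','side'):
  s=ctrl.snapshot(n)
  for d in ctrl.spot_in(s,'N1'): print(n,np.round(d['at'],3),round(d['conf'],2))
  for q in ('tray','driver','glue','manifold','scoop'): print(q,[(np.round(d['at'],3),round(d['conf'],2)) for d in ctrl.mark_of(s,q)])
E
```

```text
t: 66.57
tool_pos: [0.4211, 0.0602, 0.0205]
orientation: [179.8, 0.4, 171.5]
force: [0.4, -0.7, 7.8]
gripper_width: 0.145
gripper_force: 121.2
t: 68.07
tool_pos: [0.3831, -0.1826, 0.1385]
orientation: [-180.0, 0.2, 171.1]
force: [0.8, 0.3, -0.7]
gripper_width: 0.467
gripper_force: 0.0
2
(np.float64(0.40890288802949926), np.float64(0.06162814530391338), np.float64(-7.41166816165914), np.float64(0.033616644495108594))
(np.float64(0.40713677166074225), np.float64(0.06416189875165929), np.float64(-9.482927484513985), np.float64(0.0484129832664032))
top [0.546 0.258 0.066] 0.61
top [0.506 0.224 0.065] 0.48
top [0.52  0.266 0.069] 0.46
top [0.523 0.221 0.069] 0.45
top [0.512 0.244 0.063] 0.44
top [0.562 0.269 0.063] 0.37
top [0.527 0.287 0.065] 0.37
tray [(array([0.561, 0.262, 0.05 ]), 0.92), (array([0.343, 0.337, 0.002]), 0.36)]
driver []
glue [(array([0.347, 0.337, 0.001]), 0.47)]
manifold [(array([0.75 , 0.146, 0.003]), 0.62)]
scoop [(array([ 0.406,  0.064, -0.001]), 0.95), (array([0.287, 0.216, 0.   ]), 0.8)]
tray [(array([0.556, 0.264, 0.05 ]), 0.84)]
driver [(array([0.558, 0.266, 0.05 ]), 0.58), (array([ 0.393, -0.08 ,  0.004]), 0.54)]
glue []
manifold [(array([ 0.754,  0.146, -0.   ]), 0.39)]
scoop [(array([ 0.408,  0.061, -0.002]), 0.91), (array([0.287, 0.216, 0.   ]), 0.81)]
```

Fit error is only 3–5 %, so the scoop is upright. The tray is level and centred, and the manifold, screwdriver and glue bottle haven't moved.

```bash
python3 -c "
from cell import ctrl
print(ctrl.hand_in())"
```

```text
the job is handed in; nothing more can be done
None
```

The job is handed in at about 69 s of robot time: the stand is built, the tray is centred on it with all 8 nuts inside, and the scoop stands upright on the mat. One slip on the way: lowering the scoop caught the trough's far rim at about 84 N at the wrist (limit 120 N, or 40 N if that rule covers a held tool), and I backed off. The hand-in gave no score.

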